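# Refit the mail-out tray

## Task

Make the mail-out tray complete for the next batch of letters: put the glue stick upright in the round well, stand the rubber stamp in the long slot and the large binder clip in the square pocket, and lay the yellow highlighter in both notches of the pen rest, centred along it. The small binder clip and the grey highlighter with the green cap do not belong to this tray: leave them where they are.

Things in the scene. Friction and masses are not known exactly. Their poses are not given: they have to be found in the camera images.
- glue_stick: Glue stick standing upright on the worktop: white barrel, grey cap, 26 mm diameter, 88 mm tall. Origin: centre of its underside; z up its axis. (Room: a cupboard hangs over the back of the worktop, from x = 0.59 m on, 0.56 m up, so carry low; a wall end stands at the right, x over 0.4, y below -0.5.)
- rubber_stamp: Brown wooden rubber stamp standing on its foot, 65 mm tall. Foot 20 mm (x) by 48 mm (y), 12 mm high; turned handle 20 mm across, best gripped 35 to 62 mm above the underside. Origin: centre of its underside; z up.
- large_clip: The larger of two black binder clips with two silver wire arms, standing on its spine, 29 x 32 mm, 36 mm tall. Black spine 18 mm (x) by 32 mm (y), 18 mm high; above it, to 36 mm, the arms stand, 18 mm wide along y, 32 mm across along x; grip the arms across y. Origin: centre of its underside; z up.
- small_clip: The smaller black binder clip with silver wire arms, 22 x 19 mm, 22 mm tall, standing on its spine. Does not belong in the tray. Origin: centre of its underside.
- yellow_highlighter: Highlighter with yellow barrel and black cap, lying on its side: 125 mm long (along its own y), 14 mm wide, 16 mm high. Pinched across x the fingers stop 10 mm apart. Origin: middle of its underside; z up.
- grey_highlighter: Highlighter of the same form with grey barrel and green cap, 125 x 14 x 16 mm. Does not belong in the tray. Origin: middle of its underside; length along its y.
- glue_well: Grey insert, 74 x 74 x 18 mm, fixed in the larger part of the low charcoal tray (walls 20-27 mm high): round well 36 mm wide, mouth 4 mm wider each way, 14 mm deep, blue floor 4 mm above the underside. Origin: centre of underside, below the well, 3 mm over the worktop. The three inserts and a staples box (18 mm high, not part of the job) lie 75 mm apart, two by two, in any order.
- stamp_slot: Insert like the glue well's but with one long rectangular slot, 30 mm (x) by 58 mm (y), widened by 4 mm each way at the mouth, 14 mm deep, floor 4 mm above the underside. Origin: centre of its underside, below the slot.
- clip_pocket: Insert like the glue well's but with one square pocket, 42 x 42 mm, widened by 4 mm each way at the mouth, 14 mm deep, floor 4 mm above the underside; the clip may stand in it at any yaw. Origin: centre of its underside, below the pocket.
- pen_rest: Grey pen rest, 134 mm (x) by 56 mm (y), 33 mm high, fixed in the smaller part of the tray: two notched saddles, 12 mm thick, at x = -45 and +45 mm; a pen along x lies in both. Notch floor 18 mm wide, 20 mm above the underside; sides slope out to 34 mm at the top. Open between the saddles (78 mm) for fingers. Origin: centre of the underside, 3 mm over the worktop.
Not all that is in view belongs to the job. What is shaped like the large_clip but orange is not meant.

How it is judged:
By the outcome, as a careful person would: the job done as asked, in the order asked, and still so for the second after the job is handed in, with the robot touching nothing.
It also fails if it takes over 96 s, if anything falls off the work surface, if the arm or the gripper's body presses on something with over 40 N, if the wrist force passes 120 N, or if a joint passes its speed limit or range.

## Robot

A 6-joint arm with a two-finger parallel gripper is mounted at the origin on a cart in front of the work surface, level with it; the furniture and walls round the work are solid. World frame = base frame: x ahead of the robot, y to its left, z up, the work surface at z = 0. Lengths are in m, angles in rad, forces in N, time in s.
With the tool pointing down it reaches from about 0.375 to 0.9 m from the base axis. Payload 3.1 kg.
Tool frame: the origin (TCP) lies between the finger pads; the fingertips stand 14 mm ahead of it and the grasp point (between the pads) lies 5 mm behind it; z points along the fingers, y is the direction in which the jaws open and shut (so a half turn about z gives the same grasp; the last joint's range is limited). The gripper opens to 85 mm and grips with 20 to 120 N. Pads are 22 mm wide; open, the fingers measure 114 mm over their backs; the gripper's body (76 mm by 85 mm) begins 54 mm behind the grasp point. The pads swing forward as they close: fully open they stand 13 mm farther back than shut.
Start: joints at [-1.472, 0.527, 1.433, -0, 1.181, -0.178], TCP at [0.171, -0.601, 0.245] pointing down, gripper open.
Joint ranges: [-3.08, 3.08], [-0.75, 2.2], [0.22, 2.44], [-1.43, 4.57], [0, 2.65], [-2.85, 2.85]. Speed limits (rad/s): [2.79, 2.79, 3.14, 3.14, 3.14, 3.14].

## Interface

Orientations are given as a rotation vector (axis times angle).
In Python, from workcell import manip gives the robot as it stands.
- The arm moves only by the shell command python3 -m creep 'ROWS'. ROWS is JSON, one flat list of numbers, 7 for each row, row after row: the shift along the tool's x, y, z in mm, then the turn, a rotation vector about the tool's x, y, z in degrees, then the opening, from 0 (shut) to 1 (fully open). In form: [tx, ty, tz, ax, ay, az, fingers, tx, ty, tz, ax, ay, az, fingers, ...]. A call has 1 to 8 rows; each row is the pose to reach, as a shift and turn from the pose commanded when the call began, along the tool's axes at that moment; what a row does not reach only later rows make up. A row lasts 1/12 s, in which the tool goes at most 41.7 mm and 7.16 degrees, less where a joint would pass 70% of its speed; a pose out of reach is approached as far as the arm can. A call with a gripper value outside its range is refused whole. The fingers move at their own pace and stop on an object; the grip force is fixed at half the most. Time passes only in rows, so rows that repeat a pose let the fingers close. It gives the time, the measured TCP pose, the force and the opening at its end, in the units of the state.
- manip.sense(): the state, without advancing time (a new reading comes with each control period).
- manip.grab_frame(name): name is "scene" or "side" or "wrist"; returns the picture (400x640x3 uint8, red, green, blue); there is no depth.
- manip.camera_params(name): a dict with "fx", "fy", "cx", "cy" (pixels), "distortion" ([k1, k2, p1, p2, k3] as OpenCV has them; the pictures are not rectified), "extrinsics" (4x4, takes a point from camera to world coordinates). Camera axes: x right, y down, z forward; pixel columns grow to the right and rows downward; lengths in m; the calibration is good to about 2 mm. A picture is of the moment at which its call begins: read the wrist's pose just before it. camera_params takes no time and is no camera call; for the wrist camera it gives the pose at the moment of the call.
- manip.sign_off(): hands the job in, once; it reports no verdict.
Trained networks look in the newest picture that a camera, given by its name, has taken for a name from the list of things; names that differ only in an ending like _2 or _b are one class to them, and where a whole thing is asked for, a point or a joint stands for the part that bears it (a point fixed in the world has none). Each returns a list of dicts, best first, with "p" (0 to 1); they miss things now and then, are a little off and sometimes report something else, mostly with a low value. They report only what shows in the picture. A call takes as long as a camera call. They do not tell look-alikes from the thing itself.
- manip.find_in(query, camera): "point" ([x, y, z] in m, in world coordinates, good to about 4 mm: the middle of the surface that is visible of it).
- manip.regions_of(query, camera): "region" (400x640 bool, what is visible of it).
The state is a dict: "clock": time; "joint_positions": joint angles; "joint_velocities": joint speeds; "joint_torque": joint torques, N m; "eef_pos": TCP position; "ee_rot": TCP orientation; "contact_force": force on the tool from outside, world axes, zero at the start; "ft_torque": the same for the moment, N m; "gripper_width": finger opening in m.
Only numpy, scipy, OpenCV 4.12 (cv2) and the standard library are available. Lean on these libraries where they do the work, as an engineer would, in place of code of your own. Each camera call takes 0.05 s, during which the arm holds its last target.

## Working session

There is one attempt and no reset: what is moved stays moved. The work goes in short steps, Python scripts to look and compute and a shell command to move; the robot and the scene stay as the last step left them, time stands still between calls to the robot, and variables do not carry over. Pictures are saved under pics/ and viewed, and the job is handed in when it is done.

```bash
ls; mkdir -p pics; python3 - <<'E'
from workcell import manip
import cv2
s=manip.sense(); print({k:(v if not hasattr(v,'round') else v) for k,v in s.items()})
for n in ["scene","side","wrist"]:
    im=manip.grab_frame(n); cv2.imwrite(f"pics/{n}0.png",im[:,:,::-1])
    p=manip.camera_params(n); print(n,p)
E
```

```text
pics
{'clock': 0.0, 'joint_positions': array([-1.47246595e+00,  5.28442659e-01,  1.43396152e+00,  2.94131385e-05,
        1.18136841e+00, -1.78495638e-01]), 'joint_velocities': array([ 2.36644464e-03,  6.48695365e-04, -5.16928136e-05, -2.05252754e-03,
       -4.52022234e-04, -5.99942520e-04]), 'joint_torque': array([-4.04461452e-04, -4.42353415e+01, -1.78025311e+01, -4.28843541e-04,
        8.22638045e-03,  4.85771253e-06]), 'eef_pos': array([ 0.17078292, -0.60047928,  0.24432919]), 'ee_rot': array([-3.10939325e+00, -4.33132391e-01, -1.79779994e-04]), 'contact_force': array([ 0.37315342, -0.21745544,  0.3431117 ]), 'ft_torque': array([ 0.01421595,  0.04246169, -0.00730087]), 'gripper_width': 0.08531665971092475}
scene {'fx': 437.62255526342074, 'fy': 437.62255526342074, 'cx': 311.13284816564124, 'cy': 198.4987593375599, 'distortion': array([-0.07338612,  0.        ,  0.        ,  0.        ,  0.        ]), 'extrinsics': array([[-0.50781645, -0.38066101,  0.77279988, -0.24160881],
       [-0.8614346 ,  0.23195641, -0.45180377,  0.40802332],
       [-0.00727181, -0.89514994, -0.4457058
[... 281 characters left out ...]
': array([[ 0.89167955, -0.36951311,  0.26147207,  0.25140887],
       [-0.45265676, -0.73178356,  0.50950435, -0.56396336],
       [ 0.00307242, -0.57267171, -0.81977904,  0.88261581],
       [ 0.        ,  0.        ,  0.        ,  1.        ]])}
wrist {'fx': 292.4637673498925, 'fy': 292.4637673498925, 'cx': 317.74279366727205, 'cy': 194.93253583686305, 'distortion': array([0.01717516, 0.        , 0.        , 0.        , 0.        ]), 'extrinsics': array([[ 0.27359211, -0.92403298, -0.2670401 ,  0.23873398],
       [-0.96184355, -0.26343735, -0.07387658, -0.58176844],
       [-0.00208394,  0.27706285, -0.96084954,  0.37315339],
       [ 0.        ,  0.        ,  0.        ,  1.        ]])}
```

View pics/scene0.png

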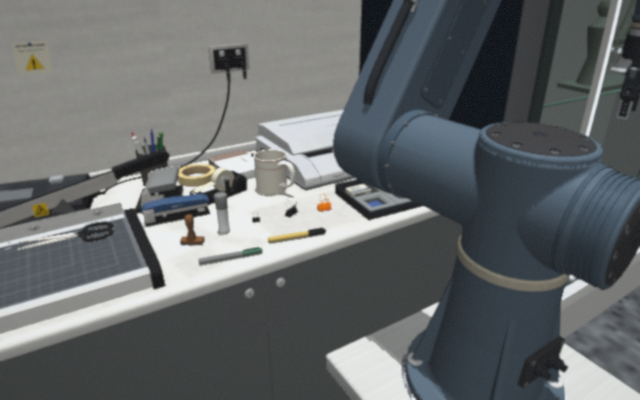

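View pics/side0.png

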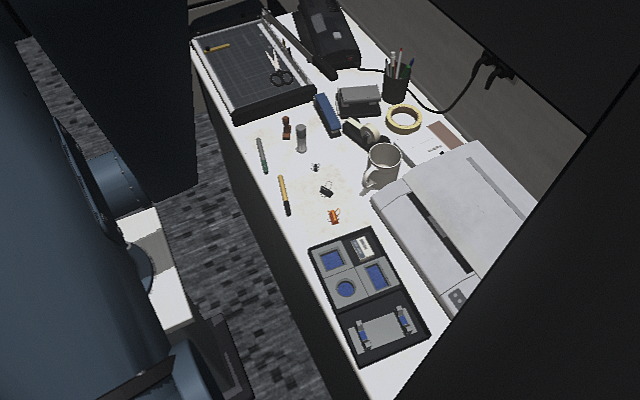

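View pics/wrist0.png

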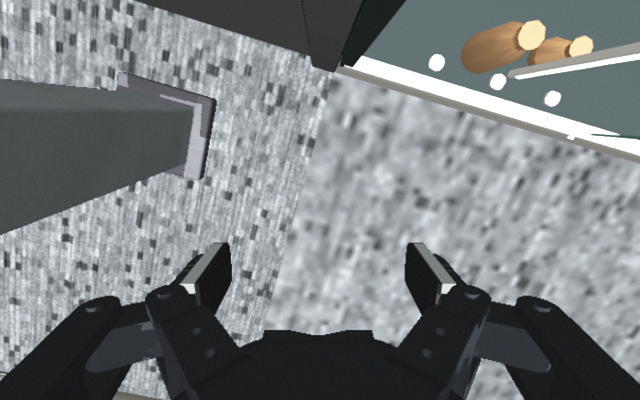

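```bash
cat > h.py <<'E'
from workcell import manip
import numpy as np, cv2
from scipy.spatial.transform import Rotation as R
def ray(px,n,p=None):
    p=p or manip.camera_params(n)
    K=np.array([[p['fx'],0,p['cx']],[0,p['fy'],p['cy']],[0,0,1]])
    q=cv2.undistortPoints(np.array(px,float).reshape(-1,1,2),K,p['distortion']).reshape(-1,2)
    E=p['extrinsics']; d=np.c_[q,np.ones(len(q))]@E[:3,:3].T
    return E[:3,3],d
def onz(px,n,z,p=None):
    o,d=ray(px,n,p); t=(z-o[2])/d[:,2]; return o+d*t[:,None]
def proj(P,n,p=None):
    p=p or manip.camera_params(n)
    K=np.array([[p['fx'],0,p['cx']],[0,p['fy'],p['cy']],[0,0,1]])
    E=np.linalg.inv(p['extrinsics'])
    return cv2.projectPoints(np.array(P,float).reshape(-1,3),cv2.Rodrigues(E[:3,:3])[0],E[:3,3],K,p['distortion'])[0].reshape(-1,2)
E
python3 - <<'E'
from h import *
for c in ["side","scene"]:
    for n in "glue_stick rubber_stamp large_clip small_clip yellow_highlighter grey_highlighter glue_well stamp_slot clip_pocket pen_rest".split():
        for r in manip.find_in(n,c)[:4]:
            print(c,n,round(r['p'],2),np.round(r['point'],3),proj(r['point'],c).round()[0])
E
```

```text
side glue_stick 0.7 [0.557 0.149 0.059] [303. 137.]
side rubber_stamp 0.47 [0.541 0.226 0.021] [286. 130.]
side large_clip 0.46 [ 0.527 -0.081  0.016] [333. 216.]
side yellow_highlighter 0.77 [0.453 0.032 0.016] [286. 194.]
side grey_highlighter 0.52 [0.446 0.181 0.013] [261. 155.]
side glue_well 0.65 [ 0.464 -0.254  0.022] [344. 287.]
side glue_well 0.27 [0.54  0.224 0.026] [286. 130.]
side stamp_slot 0.62 [ 0.544 -0.268  0.024] [379. 276.]
side clip_pocket 0.59 [ 0.472 -0.186  0.023] [333. 259.]
side clip_pocket 0.55 [0.448 0.181 0.013] [262. 155.]
scene glue_stick 0.55 [0.549 0.163 0.049] [222. 213.]
scene rubber_stamp 0.77 [0.537 0.236 0.021] [191. 236.]
scene large_clip 0.57 [ 0.526 -0.073  0.013] [323. 205.]
scene large_clip 0.49 [0.548 0.001 0.011] [291. 210.]
scene small_clip 0.54 [0.559 0.084 0.007] [255. 219.]
scene yellow_highlighter 0.56 [0.446 0.04  0.011] [297. 234.]
scene grey_highlighter 0.83 [0.446 0.185 0.012] [232. 254.]
scene grey_highlighter 0.22 [0.446 0.037 0.008] [299. 235.]
scene glue_well 0.47 [ 0.449 -0.228  0.021] [396. 199.]
scene stamp_slot 0.41 [0.445 0.038 0.006] [298. 236.]
scene stamp_slot 0.4 [ 0.534 -0.232  0.013] [375. 189.]
scene stamp_slot 0.34 [0.448 0.188 0.012] [230. 254.]
scene clip_pocket 0.88 [ 0.479 -0.19   0.024] [376. 197.]
scene pen_rest 0.63 [ 0.475 -0.191  0.026] [377. 197.]
```

```bash
python3 - <<'E'
import cv2
a=cv2.imread('pics/side0.png')
cv2.imwrite('pics/c1.png',cv2.resize(a[100:240,230:370],None,fx=4.2,fy=4.2,interpolation=cv2.INTER_CUBIC))
cv2.imwrite('pics/c2.png',cv2.resize(a[220:375,295:440],None,fx=3.8,fy=3.8,interpolation=cv2.INTER_CUBIC))
cv2.imwrite('pics/c3.png',cv2.resize(a[20:130,185:345],None,fx=4,fy=4,interpolation=cv2.INTER_CUBIC))
E
```

```text
(no output)
```

View pics/c1.png

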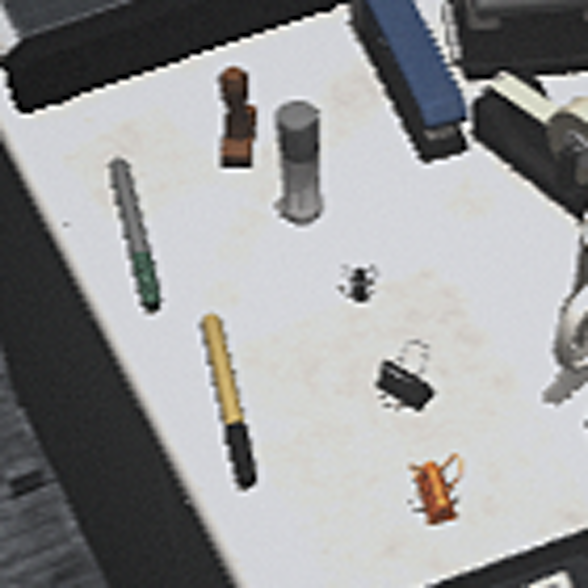

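View pics/c2.png

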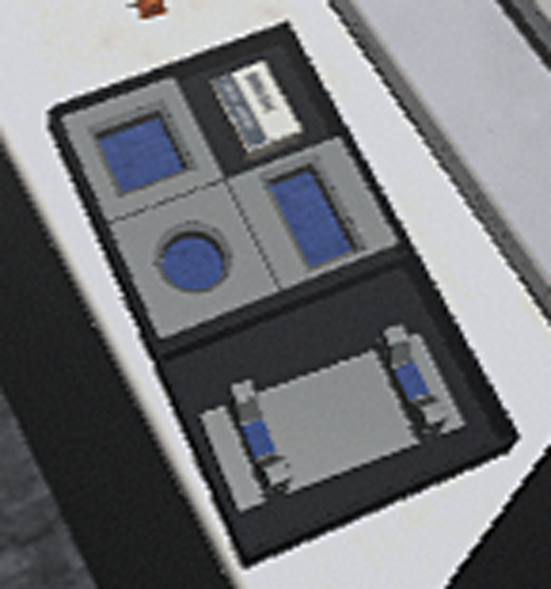

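View pics/c3.png

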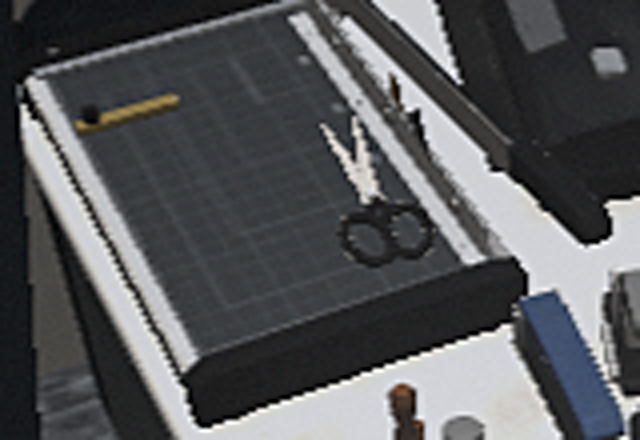

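The side picture shows the two candidates for each item. The clips are black large (327,188), black small (315,167) and orange (334,216); the larger black one at (327,188) is the one meant. Of the highlighters, (286,194) is yellow with a black cap and (261,155) is grey with green. A yellow pencil-like item lies on the cutter at (217,47) and isn't one of ours. The inserts are pocket (333,260), well (345,288), slot (377,275) and pen rest (380,328). First I'll fly over the tray with the wrist camera.

```bash
cat >> h.py <<'E'
def to(x,y,z,yaw):
    s=manip.sense(); Rc=R.from_rotvec(s['ee_rot']); a=np.radians(yaw)
    Rt=R.from_matrix(np.array([[np.cos(a),np.sin(a),0],[np.sin(a),-np.cos(a),0],[0,0,-1]]))
    d=Rc.inv().apply(np.array([x,y,z])-s['eef_pos'])*1000
    r=(Rc.inv()*Rt).as_rotvec(degrees=True)
    print('row',d.round(1),r.round(1),'rows',round(max(np.linalg.norm(d)/41.7,np.linalg.norm(r)/7.16),1),'t',round(s['clock'],2),'at',s['eef_pos'].round(4),'yaw',yawof().round(1),'w',round(s['gripper_width'],4),'F',s['contact_force'].round(1))
def yawof():
    m=R.from_rotvec(manip.sense()['ee_rot']).as_matrix(); return np.degrees(np.arctan2(m[1,0],m[0,0]))
def shot(name,cam='wrist'):
    p=manip.camera_params(cam); im=manip.grab_frame(cam); cv2.imwrite(f'pics/{name}.png',im[:,:,::-1]); np.savez(f'{name}.npz',**p); return im,p
E
python3 -c "
from h import *
to(0.43,-0.17,0.27,0)"
```

```text
row [ 367.1 -343.9  -24.7] [ 0.  -0.  15.9] rows 12.1 t 1.15 at [ 0.1708 -0.6012  0.2453] yaw 15.9 w 0.085 F [-0.3  0.5  0.9]
```

```bash
python3 -m creep '[367,-344,-25,0,0,16,1,367,-344,-25,0,0,16,1,367,-344,-25,0,0,16,1,367,-344,-25,0,0,16,1,367,-344,-25,0,0,16,1,367,-344,-25,0,0,16,1,367,-344,-25,0,0,16,1,367,-344,-25,0,0,16,1]'; python3 -c "
from h import *
to(0.43,-0.17,0.27,0)"
```

```text
clock: 1.82
eef_pos: [0.3429, -0.3141, 0.2622]
ee_rot: [3.141, -0.005, 0.001]
contact_force: [0.9, -0.6, 0.3]
gripper_width: 0.0854
row [  86.6 -144.3   -7.8] [ 0.  -0.  -0.2] rows 4.0 t 1.82 at [ 0.3429 -0.3141  0.2622] yaw -0.2 w 0.0854 F [ 0.9 -0.6  0.3]
```

```bash
python3 -m creep '[87,-144,-8,0,0,0,1,87,-144,-8,0,0,0,1,87,-144,-8,0,0,0,1,87,-144,-8,0,0,0,1,87,-144,-8,0,0,0,1]'; python3 -c "
from h import *
shot('w1')
for n in 'large_clip yellow_highlighter glue_well stamp_slot clip_pocket pen_rest glue_stick'.split():
    for r in manip.find_in(n,'wrist')[:2]: print(n,round(r['p'],2),np.round(r['point'],3),proj(r['point'],'wrist').round()[0])
"
```

```text
clock: 2.23
eef_pos: [0.432, -0.1661, 0.2705]
ee_rot: [-3.139, -0.008, -0.003]
contact_force: [0.4, 0.4, -0.5]
gripper_width: 0.0857
yellow_highlighter 0.87 [0.454 0.039 0.016] [154. 147.]
yellow_highlighter 0.19 [ 0.5   -0.369  0.007] [472. 110.]
glue_well 0.63 [ 0.468 -0.257  0.022] [384. 137.]
glue_well 0.37 [ 0.541 -0.263  0.02 ] [393.  75.]
stamp_slot 0.59 [ 0.54  -0.262  0.018] [391.  75.]
clip_pocket 0.77 [ 0.477 -0.177  0.019] [320. 129.]
pen_rest 0.97 [ 0.5   -0.37   0.004] [470. 109.]
glue_stick 0.75 [0.454 0.039 0.017] [153. 148.]
glue_stick 0.59 [0.552 0.148 0.043] [24. 60.]
```

View pics/w1.png

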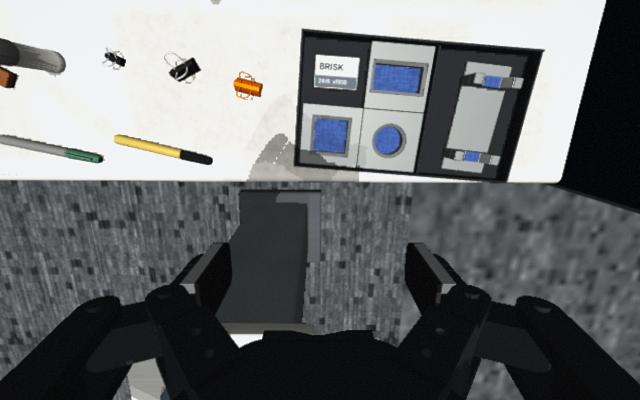

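The wrist picture shows the pocket (330,133), well (388,140), slot (397,76) and pen-rest notches (490,81) and (472,157). The yellow highlighter is at (163,148), the large black clip at (183,68), the orange one at (248,86), and the glue stick and stamp sit at the left edge.

```bash
python3 - <<'E'
from h import *
im=cv2.imread('pics/w1.png'); p=dict(np.load('w1.npz'))
hsv=cv2.cvtColor(im,cv2.COLOR_BGR2HSV)
m=((hsv[...,0]>100)&(hsv[...,0]<130)&(hsv[...,1]>110)&(hsv[...,2]>60)).astype(np.uint8)
n,l,st,c=cv2.connectedComponentsWithStats(m)
for i in range(1,n):
    if st[i,4]<40: continue
    px=np.argwhere(l==i)[:,::-1]
    z=0.023 if c[i][0]>450 else 0.007
    w=onz(px,'wrist',z,p)[:,:2]
    r=cv2.minAreaRect((w*1000).astype(np.float32))
    print(c[i].round(1),st[i,4],'mean',w.mean(0).round(4),'rect',np.round(r[0],1),np.round(r[1],1),round(r[2],1))
# yellow barrel+black cap
cv2.imwrite('pics/w1c.png',cv2.resize(im[0:190,290:560],None,fx=2.9,fy=2.9,interpolation=cv2.INTER_CUBIC))
cv2.imwrite('pics/w1d.png',cv2.resize(im[0:190,0:280],None,fx=2.8,fy=2.8,interpolation=cv2.INTER_CUBIC))
E
```

```text
[396.3  78.5] 1107 mean [ 0.5415 -0.2629] rect [ 541.4 -262.9] [55.7 28.7] 85.4
[491.9  81.7] 162 mean [ 0.5364 -0.3729] rect [ 536.2 -372.8] [17.7 12.2] 84.0
[329.8 134.9] 979 mean [ 0.4722 -0.1812] rect [ 471.7 -181.3] [41.3 41.5] 85.7
[387.2 140. ] 533 mean [ 0.466 -0.257] rect [ 465.8 -256.9] [34.1 31.7] 3.4
[471.7 156. ] 129 mean [ 0.4475 -0.3626] rect [ 447.5 -362.6] [17.4 11.7] 83.1
```

View pics/w1c.png

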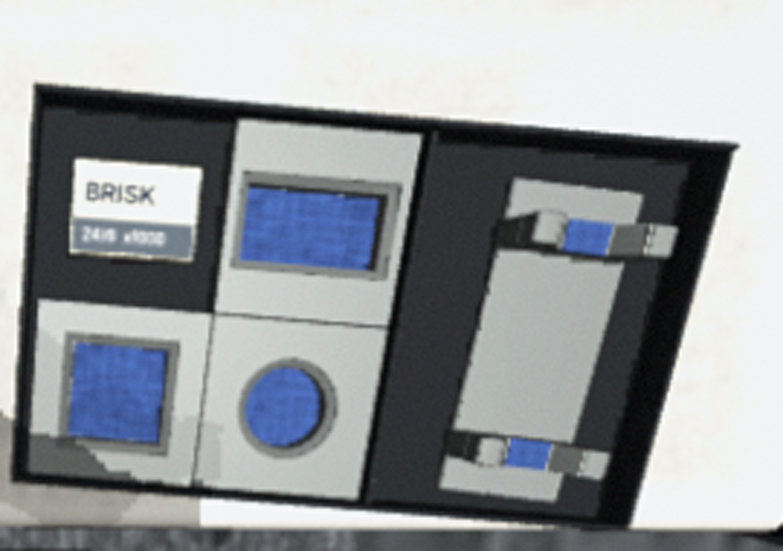

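View pics/w1d.png

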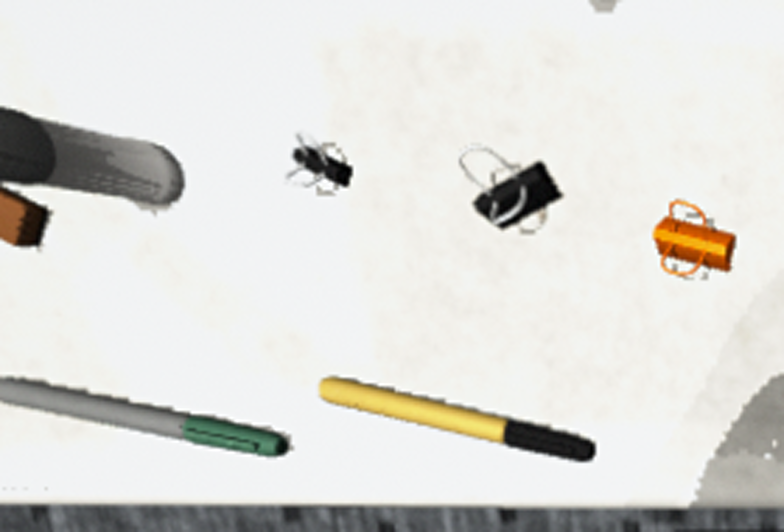

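```bash
python3 -m creep '[0,-270,0,0,0,0,1,0,-270,0,0,0,0,1,0,-270,0,0,0,0,1,0,-270,0,0,0,0,1,0,-270,0,0,0,0,1,0,-270,0,0,0,0,1,0,-270,0,0,0,0,1]'; python3 -c "
from h import *
shot('w2')
for n in 'large_clip rubber_stamp glue_stick'.split():
    for r in manip.find_in(n,'wrist')[:2]: print(n,round(r['p'],2),np.round(r['point'],3),proj(r['point'],'wrist').round()[0])
"
```

```text
clock: 3.22
eef_pos: [0.4296, 0.1006, 0.2699]
ee_rot: [-3.14, 0.003, 0.001]
contact_force: [1.4, -0.3, 0.6]
gripper_width: 0.0857
large_clip 0.95 [ 0.533 -0.073  0.014] [459.  83.]
large_clip 0.63 [0.551 0.004 0.019] [398.  66.]
rubber_stamp 0.97 [0.543 0.227 0.026] [208.  73.]
glue_stick 0.61 [0.552 0.159 0.086] [254.  56.]
```

View pics/w2.png

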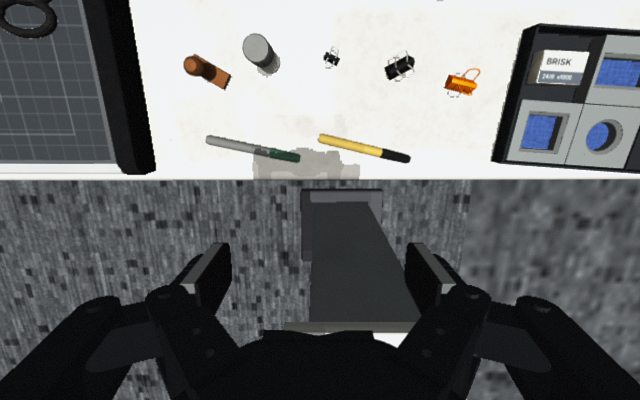

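```bash
python3 - <<'E'
from h import *
im=cv2.imread('pics/w2.png')
cv2.imwrite('pics/w2a.png',cv2.resize(im[25:105,170:290],None,fx=6,fy=6,interpolation=cv2.INTER_CUBIC))
cv2.imwrite('pics/w2b.png',cv2.resize(im[35:170,300:430],None,fx=4.4,fy=4.4,interpolation=cv2.INTER_CUBIC))
E
```

```text
(no output)
```

View pics/w2a.png

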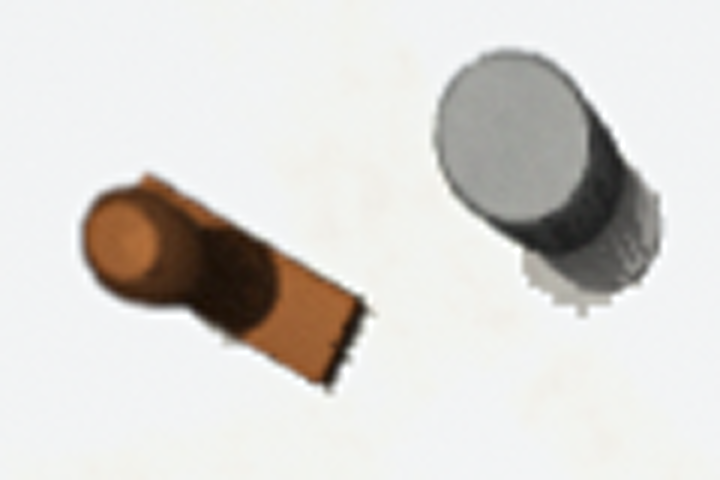

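View pics/w2b.png

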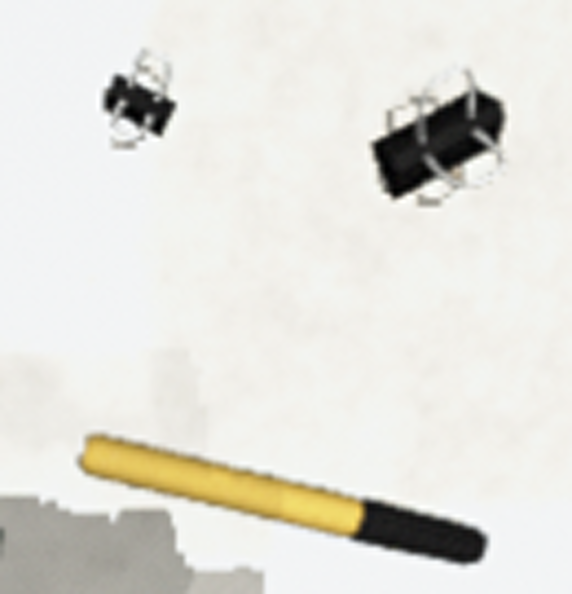

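```bash
python3 - <<'E'
from h import *
p=dict(np.load('w2.npz'))
A=lambda c:np.array(c)/6+[170,25]
B=lambda c:np.array(c)/4.4+[300,35]
f=lambda px,z:onz(px,'wrist',z,p)[:,:2]
print('glue top',f(A([(513,135)]),.088))
print('stamp top',f(A([(124,240)]),.065))
q=f(A([(148,172),(360,303),(328,378)]),.012);print('foot',q,np.degrees(np.arctan2(*(q[1]-q[0])[::-1])),np.linalg.norm(q[1]-q[0]),np.linalg.norm(q[1]-q[2]),(q[0]+q[2])/2)
q=f(B([(375,145),(490,90),(503,125),(395,198)]),.018);print('clip',q,q.mean(0),np.degrees(np.arctan2(*(q[1]-q[0])[::-1])),np.degrees(np.arctan2(*(q[2]-q[3])[::-1])))
q=f(B([(80,453),(487,547)]),.008);print('pen',q.mean(0),np.linalg.norm(q[1]-q[0]),np.degrees(np.arctan2(*(q[1]-q[0])[::-1])))
to(0.553,.158,.19,0)
E
```

```text
glue top [[0.55800819 0.16034239]]
stamp top [[0.54558241 0.23360654]]
foot [[0.56527304 0.24843555]
 [0.54111935 0.20830856]
 [0.52674542 0.21618742]] -121.04505885272951 0.04683562825813188 0.01639164864124455 [0.54600923 0.23231149]
clip [[ 0.54856098  0.01982913]
 [ 0.56198342 -0.01014197]
 [ 0.5533404  -0.01444413]
 [ 0.53510825  0.01345488]] [0.54974826 0.00217448] -65.87497465106526 -56.83516605745801
pen [0.45111819 0.03837571] 0.12707221183771197 -102.96205136671371
row [122.5 -61.   79.7] [ 0.   0.  -0.1] rows 3.8 t 3.42 at [0.4304 0.0973 0.2698] yaw -0.1 w 0.085 F [ 0.4 -0.7  0.6]
```

```bash
python3 - <<'E'
from h import *
to(0.557,.160,.13,40)
E
```

```text
row [126.4 -63.1 139.7] [  0.    0.  -40.1] rows 5.6 t 3.42 at [0.4304 0.0973 0.2698] yaw -0.1 w 0.085 F [ 0.4 -0.7  0.6]
```

```bash
python3 -m creep '[126,-63,130,0,0,-40,1,126,-63,130,0,0,-40,1,126,-63,130,0,0,-40,1,126,-63,130,0,0,-40,1,126,-63,130,0,0,-40,1,126,-63,130,0,0,-40,1,126,-63,175,0,0,-40,1,126,-63,212,0,0,-40,1]'; python3 - <<'E'
from h import *
to(0.557,.160,.058,40)
E
```

```text
clock: 4.08
eef_pos: [0.56, 0.1583, 0.0582]
ee_rot: [2.953, 1.066, 0.01]
contact_force: [-0.7, -0.3, -0.1]
gripper_width: 0.0854
row [-1.2 -3.2  0.2] [ 0.2 -0.3 -0.3] rows 0.1 t 4.08 at [0.56   0.1583 0.0582] yaw 39.7 w 0.0854 F [-0.7 -0.3 -0.1]
```

```bash
python3 -m creep '[0,0,0,0,0,0,0,0,0,0,0,0,0,0,0,0,0,0,0,0,0,0,0,0,0,0,0,0,0,0,0,0,0,0,0,0,0,0,0,0,0,0]'; python3 - <<'E'
from h import *
to(0.557,.160,.12,40)
shot('w3')
E
```

```text
clock: 4.58
eef_pos: [0.5586, 0.1606, 0.0613]
ee_rot: [2.951, 1.07, 0.01]
contact_force: [-0.8, 0.1, 7.2]
gripper_width: 0.0253
row [ -1.3  -0.3 -58.7] [ 0.2 -0.3 -0.1] rows 1.4 t 4.58 at [0.5586 0.1606 0.0613] yaw 39.9 w 0.0253 F [-0.8  0.1  7.2]
```

View pics/w3.png

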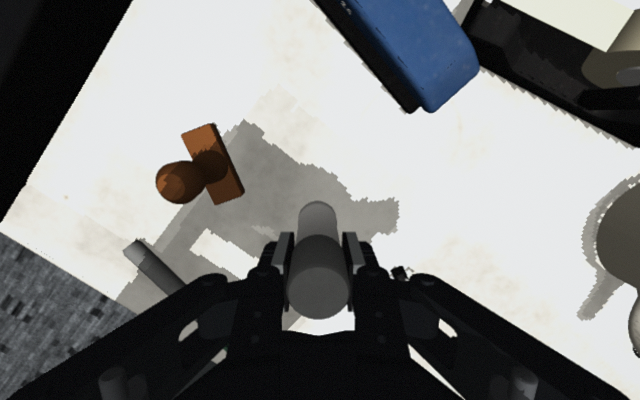

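```bash
python3 -m creep '[0,0,-40,0,0,0,0,0,0,-80,0,0,0,0]';  python3 - <<'E'
from h import *
to(0.4663,-.2568,.14,40)
E
```

```text
clock: 4.8
eef_pos: [0.5545, 0.1605, 0.1374]
ee_rot: [-2.952, -1.071, 0.008]
contact_force: [1.4, 0.2, -0.7]
gripper_width: 0.0249
row [-335.2  263.8   -1.9] [-0.2  0.3 -0.1] rows 10.2 t 4.8 at [0.5545 0.1605 0.1374] yaw 39.9 w 0.0249 F [ 1.4  0.2 -0.7]
```

```bash
python3 -m creep '[-335,264,-2,0,0,0,0,-335,264,-2,0,0,0,0,-335,264,-2,0,0,0,0,-335,264,-2,0,0,0,0,-335,264,-2,0,0,0,0,-335,264,-2,0,0,0,0,-335,264,-2,0,0,0,0,-335,264,-2,0,0,0,0]';  python3 - <<'E'
from h import *
to(0.4663,-.2568,.14,40)
E
```

```text
clock: 5.47
eef_pos: [0.4874, -0.1674, 0.1412]
ee_rot: [2.951, 1.071, 0.003]
contact_force: [0.5, 0.2, -0.2]
gripper_width: 0.0246
row [-73.5  55.1   1.3] [ 0.2 -0.1 -0.1] rows 2.2 t 5.47 at [ 0.4874 -0.1674  0.1412] yaw 39.9 w 0.0246 F [ 0.5  0.2 -0.2]
```

```bash
python3 -m creep '[-74,55,0,0,0,0,0,-74,55,0,0,0,0,0,-74,55,0,0,0,0,0,-74,55,30,0,0,0,0,-74,55,30,0,0,0,0,-74,55,30,0,0,0,0]';  python3 - <<'E'
from h import *
to(0.4663,-.2568,.069,40)
shot('w4')
E
```

```text
clock: 5.97
eef_pos: [0.4652, -0.2541, 0.1095]
ee_rot: [-2.951, -1.07, 0.002]
contact_force: [-0.5, 0.2, 0.4]
gripper_width: 0.025
row [-0.8  2.9 40.4] [-0.2  0.  -0.1] rows 1.0 t 5.97 at [ 0.4652 -0.2541  0.1095] yaw 39.9 w 0.025 F [-0.5  0.2  0.4]
```

View pics/w4.png

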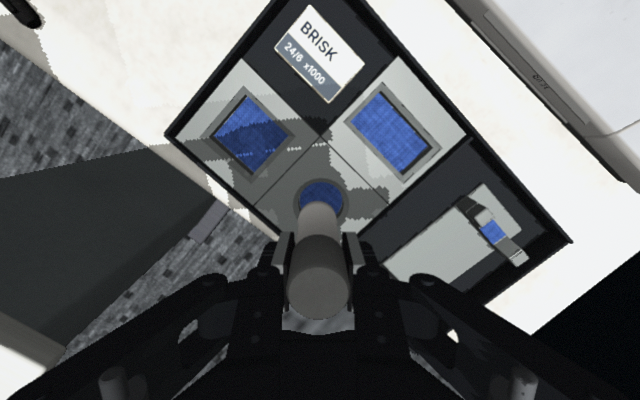

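```bash
python3 -m creep '[0,2,30,0,0,0,0,0,2,39,0,0,0,0,0,2,39,0,0,0,0]';  python3 - <<'E'
from h import *
to(0.4663,-.2568,.069,40)
E
```

```text
clock: 6.27
eef_pos: [0.4668, -0.255, 0.0698]
ee_rot: [-2.95, -1.072, 0.003]
contact_force: [0.2, 0.0, 0.2]
gripper_width: 0.0249
row [-1.6  1.   0.8] [-0.2  0.  -0.1] rows 0.0 t 6.27 at [ 0.4668 -0.255   0.0698] yaw 39.9 w 0.0249 F [0.2 0.  0.2]
```

```bash
python3 -m creep '[-1,1,2,0,0,0,0,-1,1,2,0,0,0,0]';  python3 - <<'E'
from h import *
to(0.4663,-.2568,.067,40)
E
```

```text
clock: 6.43
eef_pos: [0.4679, -0.2581, 0.0693]
ee_rot: [2.952, 1.072, 0.001]
contact_force: [-0.2, 0.7, -1.1]
gripper_width: 0.0251
row [-0.4 -2.   2.3] [ 0.1 -0.  -0.1] rows 0.1 t 6.43 at [ 0.4679 -0.2581  0.0693] yaw 39.9 w 0.0251 F [-0.2  0.7 -1.1]
```

```bash
python3 -m creep '[0,0,2,0,0,0,0,0,0,2,0,0,0,0]';  python3 - <<'E'
from h import *
to(0.4663,-.2568,.067,40)
E
```

```text
clock: 6.6
eef_pos: [0.4681, -0.2585, 0.0684]
ee_rot: [2.951, 1.07, 0.002]
contact_force: [-0.6, 0.8, 7.5]
gripper_width: 0.0248
row [-0.3 -2.5  1.4] [ 0.1 -0.  -0.1] rows 0.1 t 6.6 at [ 0.4681 -0.2585  0.0684] yaw 39.9 w 0.0248 F [-0.6  0.8  7.5]
```

Contact was made at the floor height, so I'll release and rise.

```bash
python3 -m creep '[0,0,0,0,0,0,0.6,0,0,0,0,0,0,0.6,0,0,0,0,0,0,0.6,0,0,-2,0,0,0,1,0,0,-40,0,0,0,1,0,0,-80,0,0,0,1]';  python3 - <<'E'
from h import *
to(0.546,.20,.19,-31)
shot('w5')
shot('s5','side')
E
```

```text
clock: 7.1
eef_pos: [0.4654, -0.2566, 0.1444]
ee_rot: [-2.946, -1.068, 0.007]
contact_force: [0.4, -0.9, 0.9]
gripper_width: 0.084
row [ 354.3 -299.3  -43.5] [-0.4  0.4 70.8] rows 11.2 t 7.1 at [ 0.4654 -0.2566  0.1444] yaw 39.8 w 0.084 F [ 0.4 -0.9  0.9]
```

View pics/w5.png

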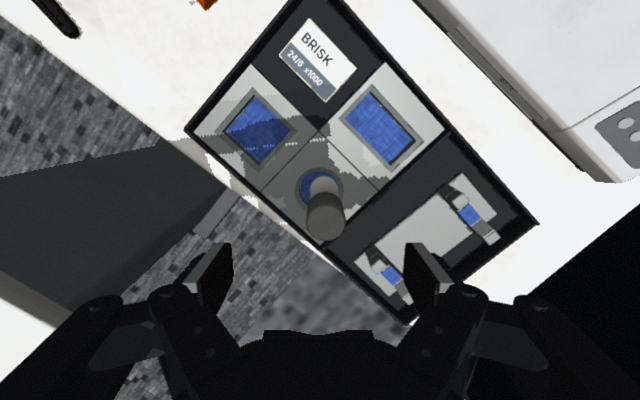

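View pics/s5.png

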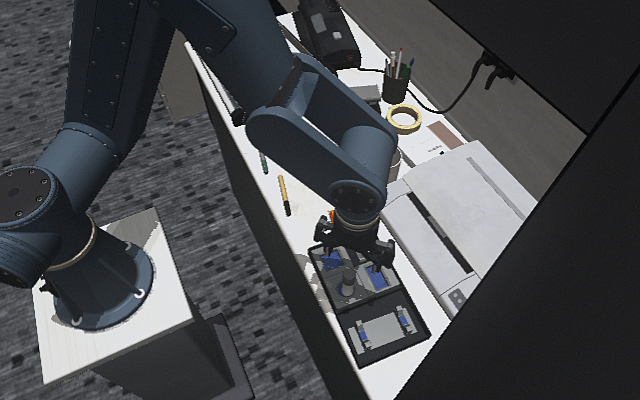

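```bash
python3 - <<'E'
from h import *
to(0.49,.21,.19,-31)
E
```

```text
row [ 316.8 -348.1  -41.9] [ 0.5 -0.5 70.9] rows 11.3 t 7.2 at [ 0.4704 -0.2606  0.1514] yaw 39.9 w 0.0853 F [-0.  -0.8  0. ]
```

```bash
python3 -m creep '[317,-348,-42,0,0,71,1,317,-348,-42,0,0,71,1,317,-348,-42,0,0,71,1,317,-348,-42,0,0,71,1,317,-348,-42,0,0,71,1,317,-348,-42,0,0,71,1,317,-348,-42,0,0,71,1,317,-348,-42,0,0,71,1]';  python3 - <<'E'
from h import *
to(0.49,.21,.19,-31)
E
```

```text
clock: 7.87
eef_pos: [0.4805, 0.0423, 0.173]
ee_rot: [-3.124, 0.329, 0.001]
contact_force: [0.9, 0.0, 0.6]
gripper_width: 0.0852
row [ -25.7 -166.   -17. ] [ 0.  0. 19.] rows 4.0 t 7.87 at [0.4805 0.0423 0.173 ] yaw -12.0 w 0.0852 F [0.9 0.  0.6]
```

```bash
python3 -m creep '[-26,-166,-17,0,0,19,1,-26,-166,-17,0,0,19,1,-26,-166,-17,0,0,19,1,-26,-166,-17,0,0,19,1,-26,-166,-17,0,0,19,1]';  python3 - <<'E'
from h import *
to(0.546,.233,.09,-31)
im,p=shot('w6')
cv2.imwrite('pics/w6c.png',cv2.resize(im[0:220,200:440,::-1],None,fx=2.7,fy=2.7,interpolation=cv2.INTER_CUBIC))
E
```

```text
clock: 8.28
eef_pos: [0.4892, 0.2127, 0.1905]
ee_rot: [-3.028, 0.827, -0.002]
contact_force: [1.7, -0.6, -0.8]
gripper_width: 0.0858
row [ 38.5 -46.1 100.6] [-0.1 -0.   0.4] rows 2.8 t 8.28 at [0.4892 0.2127 0.1905] yaw -30.6 w 0.0858 F [ 1.7 -0.6 -0.8]
```

View pics/w6c.png

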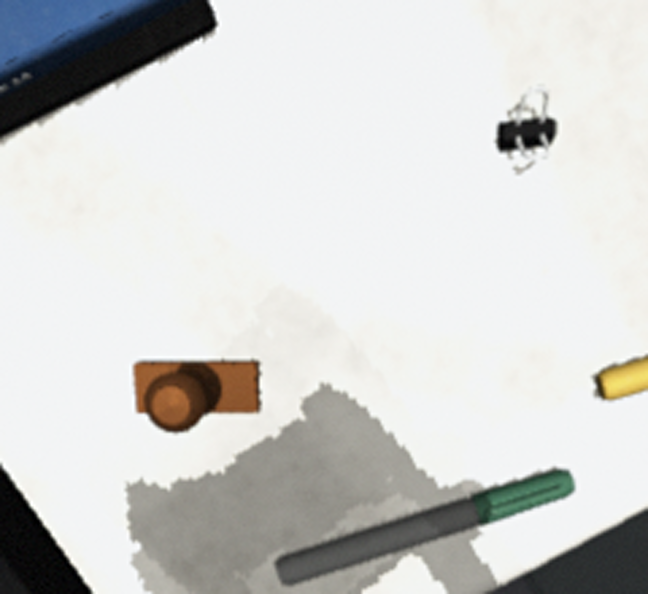

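```bash
python3 - <<'E'
from h import *
p=dict(np.load('w6.npz'))
A=lambda c:np.array(c)/2.7+[200,0]
f=lambda px,z:onz(px,'wrist',z,p)[:,:2]
print(f(A([(175,400)]),.065))
q=f(A([(135,362),(258,362),(258,412),(135,412)]),.012);d=q[1]-q[0]
print(q,q.mean(0),np.linalg.norm(d),np.linalg.norm(q[2]-q[1]),np.degrees(np.arctan2(d[1],d[0])))
to(*q.mean(0),.045,-31)
E
```

```text
[[0.54647276 0.23239841]]
[[0.56553184 0.24922962]
 [0.54174412 0.20879903]
 [0.52554933 0.21883015]
 [0.54976882 0.25998022]] [0.54564853 0.23420976] 0.04690935718450589 0.019049791315716005 -120.47083076301836
row [ 38.  -45.5 145.8] [-0.2 -0.   0.5] rows 3.8 t 8.33 at [0.4895 0.2138 0.1906] yaw -30.5 w 0.0856 F [ 0.5  0.4 -0.8]
```

```bash
python3 -m creep '[38,-45,70,0,0,0,1,38,-45,70,0,0,0,1,38,-45,70,0,0,0,1,38,-45,108,0,0,0,1,38,-45,145,0,0,0,1,38,-45,145,0,0,0,1]';  python3 - <<'E'
from h import *
to(.5463,.233,.045,-30.5)
E
```

```text
clock: 8.83
eef_pos: [0.539, 0.2257, 0.0374]
ee_rot: [3.022, -0.831, -0.024]
contact_force: [-2.5, -0.7, -1.1]
gripper_width: 0.0851
row [ 2.4 -9.9 -7.8] [ 0.7  0.7 -0.2] rows 0.3 t 8.83 at [0.539  0.2257 0.0374] yaw -30.7 w 0.0851 F [-2.5 -0.7 -1.1]
```

```bash
python3 -m creep '[0,0,0,0,0,0,1]';  python3 - <<'E'
from h import *
to(.5463,.233,.045,-30.5)
print(manip.sense()['joint_positions'].round(3))
E
```

```text
clock: 8.92
eef_pos: [0.5425, 0.2266, 0.043]
ee_rot: [3.026, -0.832, -0.01]
contact_force: [-0.0, 1.0, 1.0]
gripper_width: 0.0856
row [ 0.  -7.4 -2. ] [ 0.3  0.3 -0.2] rows 0.2 t 8.92 at [0.5425 0.2266 0.043 ] yaw -30.7 w 0.0856 F [-0.  1.  1.]
[ 0.206  0.77   1.658 -0.     0.721  2.313]
```

```bash
python3 -m creep '[0,-6,-2,0,0,0,1,0,-6,-2,0,0,0,1]';  python3 - <<'E'
from h import *
to(.5463,.233,.045,-30.5)
shot('w7')
E
```

```text
clock: 9.08
eef_pos: [0.5509, 0.2338, 0.0505]
ee_rot: [-3.026, 0.831, -0.01]
contact_force: [0.2, 0.0, 0.9]
gripper_width: 0.0859
row [-3.5  3.   5.5] [-0.3 -0.3 -0.2] rows 0.2 t 9.08 at [0.5509 0.2338 0.0505] yaw -30.7 w 0.0859 F [0.2 0.  0.9]
```

View pics/w7.png

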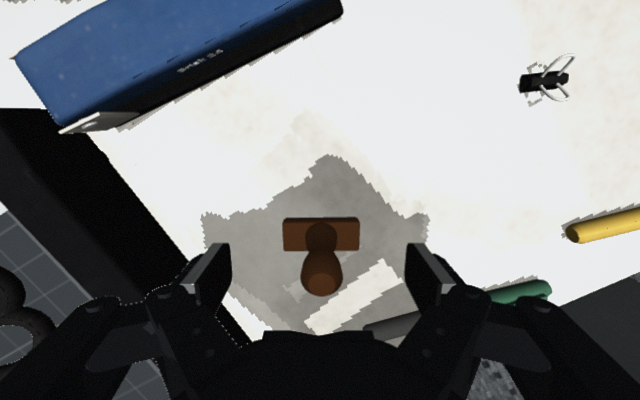

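```bash
python3 -m creep '[0,0,2,0,0,0,1,0,0,2,0,0,0,1]';  python3 - <<'E'
from h import *
to(.5463,.233,.045,-30.5)
E
```

```text
clock: 9.3
eef_pos: [0.5488, 0.2331, 0.047]
ee_rot: [-3.028, 0.831, -0.005]
contact_force: [0.5, -0.9, -0.7]
gripper_width: 0.0854
row [-2.1  1.4  2. ] [-0.1 -0.1 -0.2] rows 0.1 t 9.3 at [0.5488 0.2331 0.047 ] yaw -30.7 w 0.0854 F [ 0.5 -0.9 -0.7]
```

```bash
python3 -m creep '[-1,0,2,0,0,0,1,-1,0,2,0,0,0,0,-1,0,2,0,0,0,0,-1,0,2,0,0,0,0,-1,0,2,0,0,0,0,-1,0,2,0,0,0,0,-1,0,2,0,0,0,0]';  python3 - <<'E'
from h import *
to(.5463,.233,.045,-30.5)
shot('w8')
E
```

```text
clock: 9.88
eef_pos: [0.5472, 0.2333, 0.0431]
ee_rot: [3.029, -0.832, 0.0]
contact_force: [-0.8, -1.1, 1.4]
gripper_width: 0.0168
row [-0.6  0.7 -1.9] [ 0.  -0.  -0.2] rows 0.1 t 9.88 at [0.5472 0.2333 0.0431] yaw -30.7 w 0.0168 F [-0.8 -1.1  1.4]
```

View pics/w8.png

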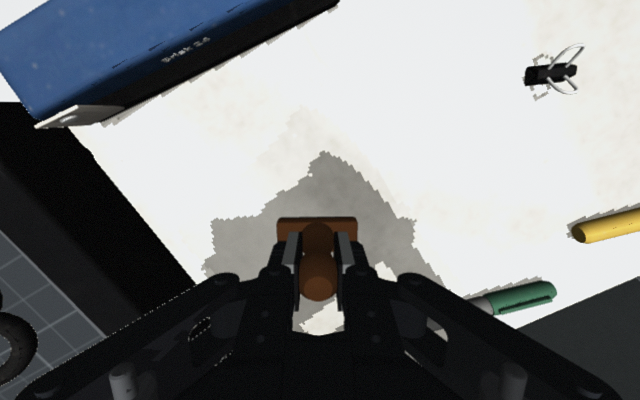

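```bash
python3 -m creep '[0,0,-30,0,0,0,0,0,0,-70,0,0,0,0,0,0,-100,0,0,0,0]';  python3 - <<'E'
from h import *
print(onz([(367,183),(362,180)],'side',0), onz([(368,168)],'side',.08))
to(.50,0,.145,-4.5)
to(.5415,-.263,.145,-4.5)
E
```

```text
clock: 10.18
eef_pos: [0.5471, 0.2333, 0.1443]
ee_rot: [3.029, -0.832, -0.001]
contact_force: [1.7, -0.9, -0.5]
gripper_width: 0.0167
[[ 6.58966742e-01 -2.05401326e-02  0.00000000e+00]
 [ 6.52273855e-01 -6.16551931e-03 -1.11022302e-16]] [[ 0.64723476 -0.03147459  0.08      ]]
row [ 78.6 224.7  -0.6] [  0.    0.  -26.2] rows 5.7 t 10.18 at [0.5471 0.2333 0.1443] yaw -30.7 w 0.0167 F [ 1.7 -0.9 -0.5]
row [248.6 429.6  -0.6] [  0.    0.  -26.2] rows 11.9 t 10.18 at [0.5471 0.2333 0.1443] yaw -30.7 w 0.0167 F [ 1.7 -0.9 -0.5]
```

```bash
python3 -m creep '[79,225,0,0,0,-26,0,79,225,0,0,0,-26,0,79,225,0,0,0,-26,0,79,225,0,0,0,-26,0,79,225,0,0,0,-26,0,79,225,0,0,0,-26,0,249,430,0,0,0,-26,0,249,430,0,0,0,-26,0]';  python3 - <<'E'
from h import *
to(.5415,-.263,.145,-4.5)
E
```

```text
clock: 10.85
eef_pos: [0.5118, -0.0842, 0.1431]
ee_rot: [-3.138, 0.129, 0.002]
contact_force: [1.0, -0.3, -0.4]
gripper_width: 0.0166
row [ 44.2 175.8  -2.1] [-0.   0.1 -0.2] rows 4.3 t 10.85 at [ 0.5118 -0.0842  0.1431] yaw -4.7 w 0.0166 F [ 1.  -0.3 -0.4]
```

```bash
python3 -m creep '[44,176,0,0,0,0,0,44,176,0,0,0,0,0,44,176,0,0,0,0,0,44,176,0,0,0,0,0,44,176,0,0,0,0,0,44,176,40,0,0,0,0,44,176,50,0,0,0,0,44,176,50,0,0,0,0]';  python3 - <<'E'
from h import *
to(.5415,-.263,.05,-4.5)
shot('w9')
E
```

```text
clock: 11.52
eef_pos: [0.5393, -0.2594, 0.0895]
ee_rot: [-3.133, 0.129, 0.013]
contact_force: [-0.9, 1.0, -0.9]
gripper_width: 0.0165
row [ 2.8  3.6 39.5] [-0.3  0.5 -0.2] rows 1.0 t 11.52 at [ 0.5393 -0.2594  0.0895] yaw -4.7 w 0.0165 F [-0.9  1.  -0.9]
```

View pics/w9.png

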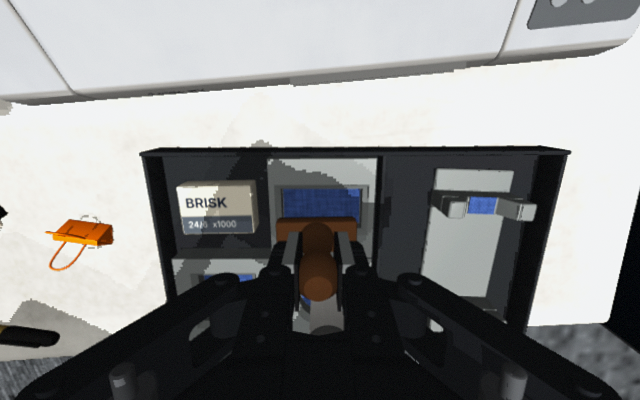

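```bash
python3 -m creep '[0,0,0,0,0,0,0,0,0,0,0,0,0,0]';  python3 - <<'E'
from h import *
to(.5415,-.263,.05,-4.5)
im,p=shot('w10')
q=onz([(283,188),(363,190),(283,210)],'wrist',.007,p); print(q)
E
```

```text
clock: 11.73
eef_pos: [0.5433, -0.2611, 0.0943]
ee_rot: [3.138, -0.127, 0.002]
contact_force: [-0.4, -0.4, -0.3]
gripper_width: 0.0166
row [-1.7  2.  44.3] [ 0.  -0.1 -0.1] rows 1.1 t 11.73 at [ 0.5433 -0.2611  0.0943] yaw -4.6 w 0.0166 F [-0.4 -0.4 -0.3]
[[ 0.55920483 -0.23593422  0.007     ]
 [ 0.55271716 -0.29672915  0.007     ]
 [ 0.54157788 -0.23393295  0.007     ]]
```

```bash
python3 -m creep '[-1,3,20,0,0,0,0,-1,3,20,0,0,0,0,-1,3,20,0,0,0,0]';  python3 - <<'E'
from h import *
to(.5413,-.264,.052,-4.5)
E
```

```text
clock: 12.03
eef_pos: [0.5411, -0.2641, 0.0734]
ee_rot: [-3.138, 0.128, 0.001]
contact_force: [0.7, -0.6, -0.5]
gripper_width: 0.0166
row [ 0.2 -0.1 21.4] [-0.   0.  -0.2] rows 0.5 t 12.03 at [ 0.5411 -0.2641  0.0734] yaw -4.7 w 0.0166 F [ 0.7 -0.6 -0.5]
```

```bash
python3 -m creep '[0,0,12,0,0,0,0,0,0,20,0,0,0,0,0,0,22,0,0,0,0,0,0,22,0,0,0,0]';  python3 - <<'E'
from h import *
to(.5413,-.264,.050,-4.5)
E
```

```text
clock: 12.37
eef_pos: [0.5413, -0.2643, 0.0509]
ee_rot: [-3.138, 0.129, 0.001]
contact_force: [0.0, 0.3, 0.7]
gripper_width: 0.0167
row [-0.  -0.3  0.9] [-0.   0.  -0.2] rows 0.0 t 12.37 at [ 0.5413 -0.2643  0.0509] yaw -4.7 w 0.0167 F [0.  0.3 0.7]
```

```bash
python3 -m creep '[0,0,2,0,0,0,0,0,0,2,0,0,0,0]';  python3 - <<'E'
from h import *
to(.5413,-.264,.050,-4.5)
E
```

```text
clock: 12.53
eef_pos: [0.5417, -0.2642, 0.0507]
ee_rot: [-3.138, 0.129, -0.001]
contact_force: [-2.1, 4.2, 11.8]
gripper_width: 0.0167
row [-0.4 -0.1  0.7] [-0.  -0.  -0.2] rows 0.0 t 12.53 at [ 0.5417 -0.2642  0.0507] yaw -4.7 w 0.0167 F [-2.1  4.2 11.8]
```

```bash
python3 -m creep '[0,0,0,0,0,0,0.6,0,0,0,0,0,0,0.6,0,0,0,0,0,0,0.6,0,0,-2,0,0,0,1,0,0,-40,0,0,0,1,0,0,-80,0,0,0,1,0,0,-100,0,0,0,1]';  python3 - <<'E'
from h import *
to(.48,0,.17,25)
shot('w11'); shot('s11','side')
E
```

```text
clock: 13.12
eef_pos: [0.5427, -0.2658, 0.1522]
ee_rot: [3.137, -0.129, 0.005]
contact_force: [0.2, -0.4, 0.3]
gripper_width: 0.0855
row [ -84.2 -259.7  -18.7] [  0.2  -0.2 -29.7] rows 6.6 t 13.12 at [ 0.5427 -0.2658  0.1522] yaw -4.7 w 0.0855 F [ 0.2 -0.4  0.3]
```

View pics/w11.png

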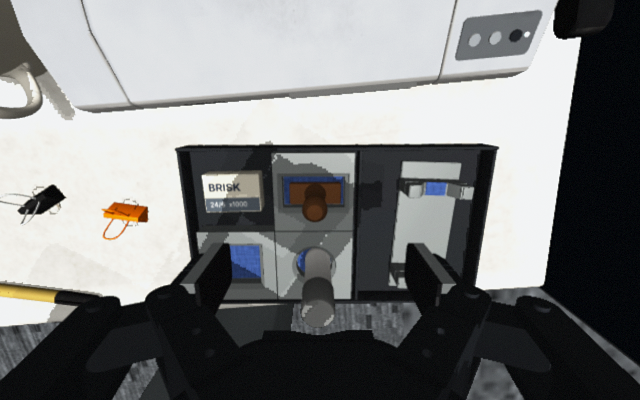

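```bash
python3 -m creep '[-74,-230,-10,0,0,-34,1,-74,-230,-10,0,0,-34,1,-74,-230,-10,0,0,-34,1,-74,-230,-10,0,0,-34,1,-74,-230,-10,0,0,-34,1,-74,-230,-10,0,0,-34,1,-74,-230,-10,0,0,-34,1]'; python3 - <<'E'
from h import *
to(.55,0.002,.1,29)
im,p=shot('w12')
cv2.imwrite('pics/w12c.png',cv2.resize(im[60:260,200:440,::-1],None,fx=3,fy=3,interpolation=cv2.INTER_CUBIC))
E
```

```text
clock: 13.8
eef_pos: [0.4816, -0.0236, 0.1579]
ee_rot: [-3.032, -0.801, 0.01]
contact_force: [-0.8, -0.6, 0.3]
gripper_width: 0.0858
row [72.4 12.  57.4] [-0.4  0.3  0.6] rows 2.2 t 13.8 at [ 0.4816 -0.0236  0.1579] yaw 29.6 w 0.0858 F [-0.8 -0.6  0.3]
```

View pics/w12c.png

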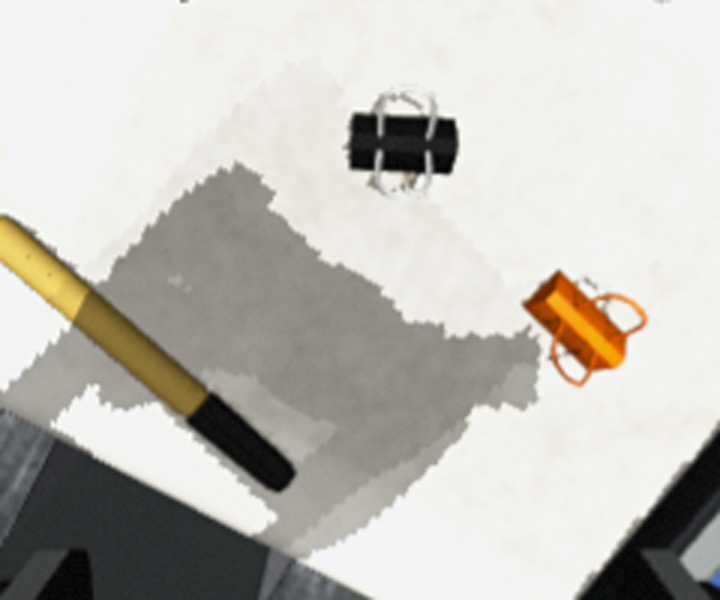

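```bash
python3 - <<'E'
from h import *
p=dict(np.load('w12.npz'))
A=lambda c:np.array(c)/3+[200,60]
q=onz(A([(350,114),(457,120),(453,174),(350,170)]),'wrist',.016,p)[:,:2]
d=q[1]-q[0];e=q[2]-q[3]
print(p['extrinsics'][:3,3],q,q.mean(0),np.linalg.norm(d),np.linalg.norm(q[0]-q[3]),[np.degrees(np.arctan2(v[1],v[0])) for v in(d,e)])
print(onz(A([(404,141)]),'wrist',.02,p))
to(*q.mean(0),.034,27.5)
E
```

```text
[0.54403441 0.01060178 0.28609844] [[ 0.55045729  0.01768348]
 [ 0.56443407 -0.01032693]
 [ 0.55087161 -0.01727184]
 [ 0.53675207  0.00991543]] [5.50628757e-01 3.54985750e-08] 0.03130388601834595 0.015753591339886075 [np.float64(-63.48148004330538), np.float64(-62.555169029482734)]
[[5.51643529e-01 3.09208813e-04 2.00000000e-02]]
row [ 71.4  10.7 123.8] [-0.2  0.2  2.1] rows 3.4 t 13.85 at [ 0.4838 -0.0262  0.1581] yaw 29.6 w 0.0854 F [ 0.8 -0.2  0.2]
```

```bash
python3 -m creep '[71,10,60,0,0,2.5,1,71,10,60,0,0,2.5,1,71,10,60,0,0,2.5,1,71,10,90,0,0,2.5,1,71,10,112,0,0,2.5,1,71,10,112,0,0,2.5,1,71,10,112,0,0,2.5,1,71,10,112,0,0,2.5,1]'; python3 - <<'E'
from h import *
to(.551,0.0,.036,27)
E
```

```text
clock: 14.52
eef_pos: [0.5536, -0.0042, 0.0476]
ee_rot: [3.056, 0.726, 0.001]
contact_force: [0.3, 0.4, -0.2]
gripper_width: 0.0853
row [-0.4 -4.9 11.6] [ 0.  -0.  -0.3] rows 0.3 t 14.52 at [ 0.5536 -0.0042  0.0476] yaw 26.7 w 0.0853 F [ 0.3  0.4 -0.2]
```

```bash
python3 -m creep '[0,-4,11,0,0,0,1,0,-4,11,0,0,0,1,0,-4,11,0,0,0,1]'; python3 - <<'E'
from h import *
to(.551,0.0,.036,27)
shot('w13')
E
```

```text
clock: 14.77
eef_pos: [0.5518, -0.0001, 0.0373]
ee_rot: [3.056, 0.728, 0.002]
contact_force: [0.2, -0.3, -1.1]
gripper_width: 0.0854
row [-0.6 -0.5  1.3] [ 0.  -0.1 -0.2] rows 0.0 t 14.77 at [ 5.518e-01 -1.000e-04  3.730e-02] yaw 26.8 w 0.0854 F [ 0.2 -0.3 -1.1]
```

View pics/w13.png

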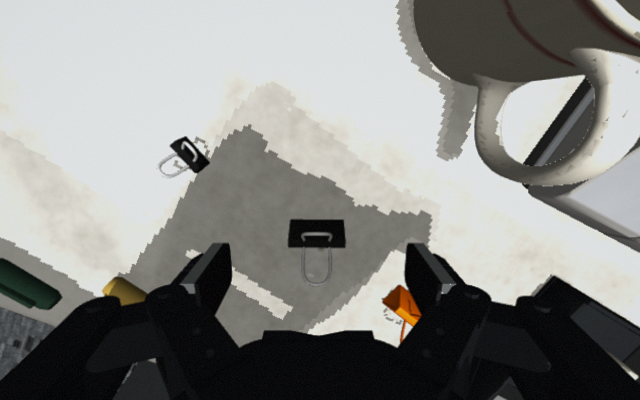

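```bash
python3 -m creep '[0,0,1,0,0,0,0,0,0,1,0,0,0,0,0,0,1,0,0,0,0,0,0,1,0,0,0,0,0,0,1,0,0,0,0,0,0,1,0,0,0,0,0,0,1,0,0,0,0]'; python3 - <<'E'
from h import *
to(.551,0.0,.036,27)
shot('w14')
E
```

```text
clock: 15.4
eef_pos: [0.5515, 0.0002, 0.0354]
ee_rot: [3.056, 0.728, 0.0]
contact_force: [-0.3, 0.4, 3.0]
gripper_width: 0.0135
row [-0.5 -0.1 -0.6] [ 0.  -0.  -0.2] rows 0.0 t 15.4 at [5.515e-01 2.000e-04 3.540e-02] yaw 26.8 w 0.0135 F [-0.3  0.4  3. ]
```

View pics/w14.png

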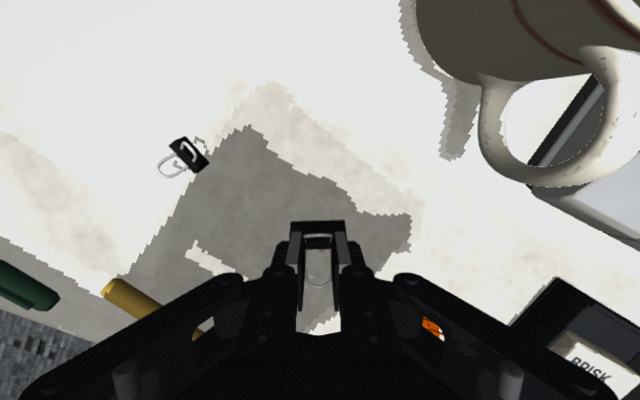

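```bash
python3 -m creep '[0,0,-30,0,0,0,0,0,0,-65,0,0,0,0,0,0,-65,0,0,0,0]'; python3 - <<'E'
from h import *
to(.472,-.1815,.10,45)
E
```

```text
clock: 15.7
eef_pos: [0.5549, -0.0004, 0.1047]
ee_rot: [3.052, 0.727, 0.014]
contact_force: [0.4, -0.1, -0.4]
gripper_width: 0.0137
row [-155.8  124.2    4.3] [  0.4  -0.4 -18.2] rows 4.8 t 15.7 at [ 5.549e-01 -4.000e-04  1.047e-01] yaw 26.8 w 0.0137 F [ 0.4 -0.1 -0.4]
```

```bash
python3 -m creep '[-154,124,0,0,0,-18,0,-154,124,0,0,0,-18,0,-154,124,0,0,0,-18,0,-154,124,0,0,0,-18,0,-154,124,0,0,0,-18,0,-154,124,10,0,0,-18,0,-154,124,10,0,0,-18,0]'; python3 - <<'E'
from h import *
to(.472,-.1815,.045,45)
shot('w15')
E
```

```text
clock: 16.28
eef_pos: [0.4687, -0.1818, 0.0889]
ee_rot: [-2.906, -1.189, 0.001]
contact_force: [0.1, 0.5, -0.1]
gripper_width: 0.0137
row [ 2.6  2.2 43.9] [-0.1  0.  -0.5] rows 1.1 t 16.28 at [ 0.4687 -0.1818  0.0889] yaw 44.5 w 0.0137 F [ 0.1  0.5 -0.1]
```

View pics/w15.png

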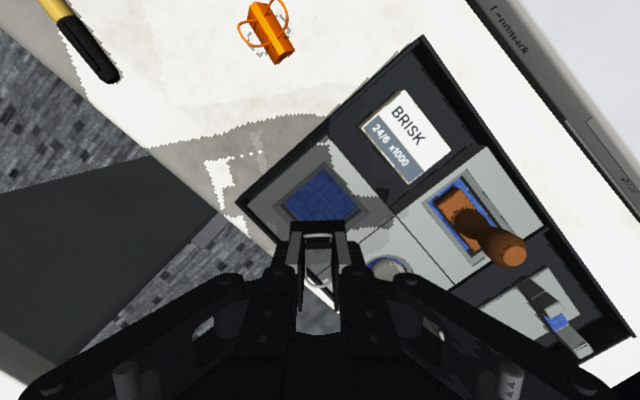

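```bash
python3 -m creep '[2,1,22,0,0,0,0,2,1,22,0,0,0,0,2,1,22,0,0,0,0]'; python3 - <<'E'
from h import *
to(.472,-.1815,.0425,45)
E
```

```text
clock: 16.58
eef_pos: [0.4717, -0.1773, 0.0675]
ee_rot: [-2.901, -1.2, 0.003]
contact_force: [-0.4, 0.1, -0.4]
gripper_width: 0.0137
row [-2.7  3.3 25. ] [-0.2  0.  -0.1] rows 0.6 t 16.58 at [ 0.4717 -0.1773  0.0675] yaw 44.9 w 0.0137 F [-0.4  0.1 -0.4]
```

```bash
python3 -m creep '[-2,3,12,0,0,0,0,-2,3,20,0,0,0,0,-2,3,24,0,0,0,0,-2,3,24,0,0,0,0]'; python3 - <<'E'
from h import *
to(.472,-.1815,.0425,45)
E
```

```text
clock: 16.92
eef_pos: [0.4725, -0.1824, 0.0433]
ee_rot: [-2.903, -1.197, 0.001]
contact_force: [-0.1, 0.1, -0.4]
gripper_width: 0.0137
row [ 0.3 -0.9  0.8] [-0.1  0.  -0.2] rows 0.0 t 16.92 at [ 0.4725 -0.1824  0.0433] yaw 44.8 w 0.0137 F [-0.1  0.1 -0.4]
```

```bash
python3 -m creep '[0,0,1.5,0,0,0,0,0,0,1.5,0,0,0,0,0,0,1.5,0,0,0,0.5,0,0,1.5,0,0,0,0.5,0,0,1.5,0,0,0,0.5]'; python3 - <<'E'
from h import *
to(.472,-.1815,.0425,45)
E
python3 -m creep '[0,0,-40,0,0,0,0.6,0,0,-80,0,0,0,1,0,0,-110,0,0,0,1]'; python3 - <<'E'
from h import *
to(.42,.0,.17,-13)
shot('w16')
E
```

```text
clock: 17.33
eef_pos: [0.4728, -0.1829, 0.0427]
ee_rot: [2.904, 1.197, 0.0]
contact_force: [-0.4, -0.6, 0.8]
gripper_width: 0.0427
row [ 0.4 -1.6  0.2] [ 0.  -0.  -0.2] rows 0.0 t 17.33 at [ 0.4728 -0.1829  0.0427] yaw 44.8 w 0.0427 F [-0.4 -0.6  0.8]
clock: 17.58
eef_pos: [0.4728, -0.1829, 0.1538]
ee_rot: [-2.904, -1.197, 0.001]
contact_force: [1.0, -0.7, -0.7]
gripper_width: 0.0737
row [  91.4 -167.   -16.1] [-0.   0.  57.8] rows 8.1 t 17.58 at [ 0.4728 -0.1829  0.1538] yaw 44.8 w 0.0737 F [ 1.  -0.7 -0.7]
```

View pics/w16.png

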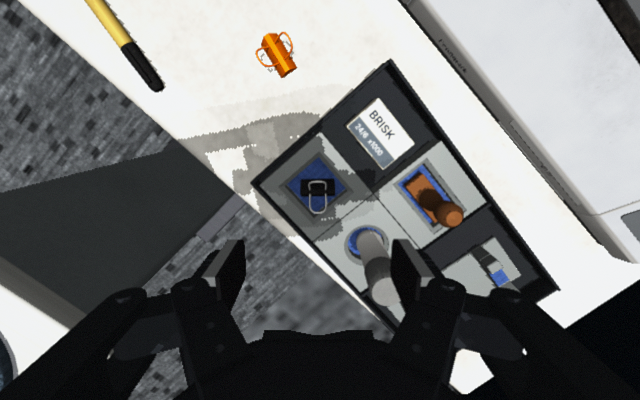

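Glue, stamp and clip are all seated: the clip stands in the pocket at (317,190), the stamp in the slot and the glue in the well. Next is the highlighter.

```bash
python3 - <<'E'
from h import *
to(.437,-.025,.16,77)
E
```

```text
row [  85.  -140.5   -2.3] [  0.6   0.1 -32.2] rows 4.5 t 17.63 at [ 0.4757 -0.1846  0.159 ] yaw 44.8 w 0.0802 F [-0.1 -1.5  2.6]
```

```bash
python3 -m creep '[84,-138,0,0,0,-32,1,84,-138,0,0,0,-32,1,84,-138,0,0,0,-32,1,84,-138,0,0,0,-32,1,84,-138,0,0,0,-32,1,84,-138,0,0,0,-32,1]'; python3 - <<'E'
from h import *
to(.451,.038,.016,77)
im,p=shot('w17')
cv2.imwrite('pics/w17c.png',cv2.resize(im[0:240,180:460,::-1],None,fx=2.5,fy=2.5,interpolation=cv2.INTER_CUBIC))
E
```

```text
clock: 18.13
eef_pos: [0.4339, -0.0236, 0.1526]
ee_rot: [-2.457, -1.957, 0.001]
contact_force: [1.3, -0.0, -0.4]
gripper_width: 0.0855
row [ 63.9   3.  136.6] [-0.1 -0.   0.1] rows 3.6 t 18.13 at [ 0.4339 -0.0236  0.1526] yaw 77.1 w 0.0855 F [ 1.3 -0.  -0.4]
```

View pics/w17c.png

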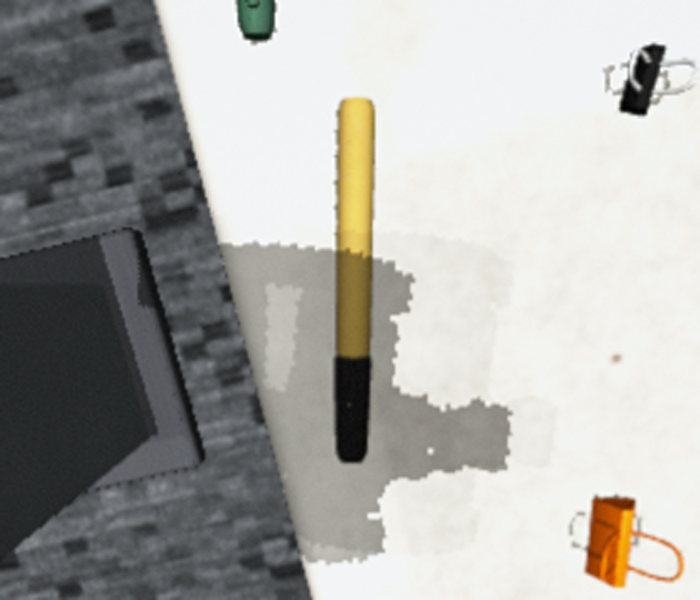

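```bash
python3 - <<'E'
from h import *
p=dict(np.load('w17.npz'))
A=lambda c:np.array(c)/2.5+[180,0]
q=onz(A([(356,98),(351,461)]),'wrist',.009,p)[:,:2]
d=q[0]-q[1];a=np.degrees(np.arctan2(d[1],d[0]))
print(q,q.mean(0),np.linalg.norm(d),a)
to(*q.mean(0),.017,a)
E
```

```text
[[ 0.46617975  0.0996933 ]
 [ 0.43693623 -0.02184409]] [0.45155799 0.0389246 ] 0.1250060854756697 76.47104305619024
row [ 66.    1.3 135.7] [0.  0.  0.4] rows 3.6 t 18.18 at [ 0.4352 -0.025   0.1527] yaw 76.8 w 0.0855 F [ 0.2  0.6 -0.3]
```

```bash
python3 -m creep '[66,1,60,0,0,0.5,1,66,1,60,0,0,0.5,1,66,1,60,0,0,0.5,1,66,1,100,0,0,0.5,1,66,1,115,0,0,0.5,1,66,1,115,0,0,0.5,1,66,1,115,0,0,0.5,1]'; python3 - <<'E'
from h import *
to(.4515,.039,.017,76.5)
E
```

```text
clock: 18.77
eef_pos: [0.4514, 0.0373, 0.037]
ee_rot: [-2.472, -1.937, 0.002]
contact_force: [0.4, 0.1, 0.7]
gripper_width: 0.0855
row [ 1.6 -0.3 20. ] [-0.1  0.  -0.3] rows 0.5 t 18.77 at [0.4514 0.0373 0.037 ] yaw 76.2 w 0.0855 F [0.4 0.1 0.7]
```

```bash
python3 -m creep '[2,0,15,0,0,0,1,2,0,19,0,0,0,1,2,0,19,0,0,0,1]'; python3 - <<'E'
from h import *
to(.4515,.039,.017,76.5)
E
```

```text
clock: 19.02
eef_pos: [0.4522, 0.0396, 0.0191]
ee_rot: [2.471, 1.939, 0.001]
contact_force: [0.9, -0.2, 0.3]
gripper_width: 0.0854
row [-0.8 -0.5  2.1] [ 0.1 -0.  -0.3] rows 0.1 t 19.02 at [0.4522 0.0396 0.0191] yaw 76.2 w 0.0854 F [ 0.9 -0.2  0.3]
```

```bash
python3 -m creep '[-1,0,1,0,0,0,0,-1,0,1,0,0,0,0,-1,0,1,0,0,0,0,-1,0,1,0,0,0,0,-1,0,1,0,0,0,0,-1,0,1,0,0,0,0,-1,0,1,0,0,0,0]'; python3 - <<'E'
from h import *
to(.4515,.039,.017,76.5)
shot('w18')
E
```

```text
clock: 19.6
eef_pos: [0.4515, 0.0394, 0.018]
ee_rot: [2.47, 1.94, 0.001]
contact_force: [-0.6, -0.3, 5.4]
gripper_width: 0.008
row [-0.3  0.1  1. ] [ 0.  -0.  -0.2] rows 0.0 t 19.6 at [0.4515 0.0394 0.018 ] yaw 76.3 w 0.008 F [-0.6 -0.3  5.4]
```

View pics/w18.png

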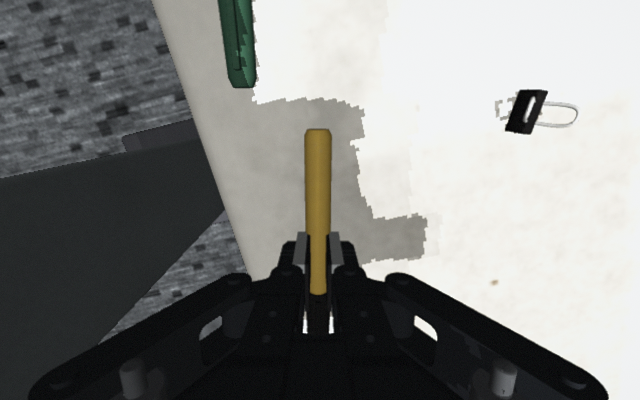

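```bash
python3 -m creep '[0,0,-40,0,0,0,0,0,0,-80,0,0,0,0,0,0,-120,0,0,0,0,0,0,-150,0,0,0,0]'; python3 - <<'E'
from h import *
to(.492,-.368,.165,-6.5)
shot('w19')
E
```

```text
clock: 19.98
eef_pos: [0.4515, 0.0394, 0.1697]
ee_rot: [2.47, 1.94, 0.001]
contact_force: [0.9, 0.3, 0.4]
gripper_width: 0.0077
row [-386.2  135.8    4.7] [ 0.  -0.  82.8] rows 11.6 t 19.98 at [0.4515 0.0394 0.1697] yaw 76.3 w 0.0077 F [0.9 0.3 0.4]
```

View pics/w19.png

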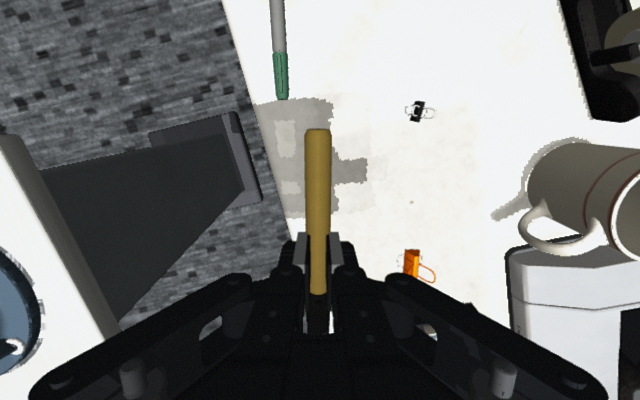

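```bash
python3 -m creep '[-386,136,5,0,0,83,0,-386,136,5,0,0,83,0,-386,136,5,0,0,83,0,-386,136,5,0,0,83,0,-386,136,5,0,0,83,0,-386,136,5,0,0,83,0,-386,136,5,0,0,83,0,-386,136,5,0,0,83,0]'; python3 - <<'E'
from h import *
to(.492,-.368,.165,-6.5)
E
```

```text
clock: 20.7
eef_pos: [0.4839, -0.2941, 0.1629]
ee_rot: [-3.099, -0.508, 0.001]
contact_force: [0.4, -0.8, -0.4]
gripper_width: 0.0077
row [-15.9  72.6  -2.2] [-0.1  0.  25.1] rows 3.5 t 20.7 at [ 0.4839 -0.2941  0.1629] yaw 18.6 w 0.0077 F [ 0.4 -0.8 -0.4]
```

```bash
python3 -m creep '[-16,73,0,0,0,25,0,-16,73,0,0,0,25,0,-16,73,0,0,0,25,0,-16,73,0,0,0,25,0,-16,73,40,0,0,25,0,-16,73,60,0,0,25,0,-16,73,60,0,0,25,0,-16,73,60,0,0,25,0]'; python3 - <<'E'
from h import *
to(.492,-.368,.041,-6.5)
shot('w20')
shot('s20','side')
E
```

```text
clock: 21.37
eef_pos: [0.4923, -0.3656, 0.102]
ee_rot: [-3.134, 0.164, 0.005]
contact_force: [0.8, 0.2, 0.4]
gripper_width: 0.0077
row [ 0.2  2.6 61. ] [-0.2  0.2  0.5] rows 1.5 t 21.37 at [ 0.4923 -0.3656  0.102 ] yaw -6.0 w 0.0077 F [0.8 0.2 0.4]
```

View pics/w20.png

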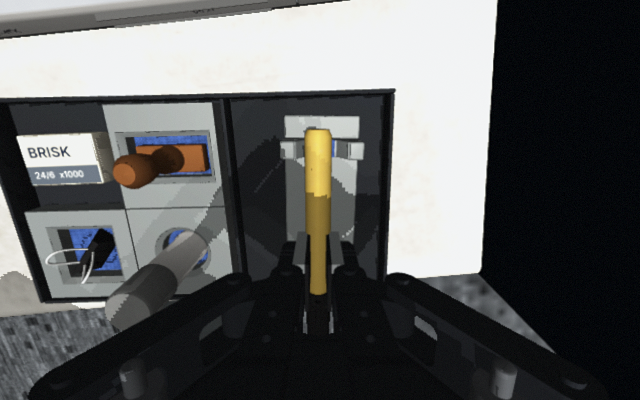

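View pics/s20.png

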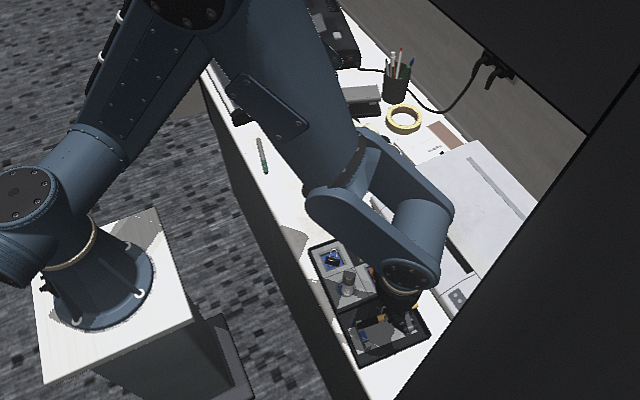

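```bash
python3 - <<'E'
import cv2
im=cv2.imread('pics/w20.png')
cv2.imwrite('pics/w20c.png',cv2.resize(im[90:260,250:400],None,fx=4,fy=3.5,interpolation=cv2.INTER_CUBIC))
E
```

```text
(no output)
```

View pics/w20c.png

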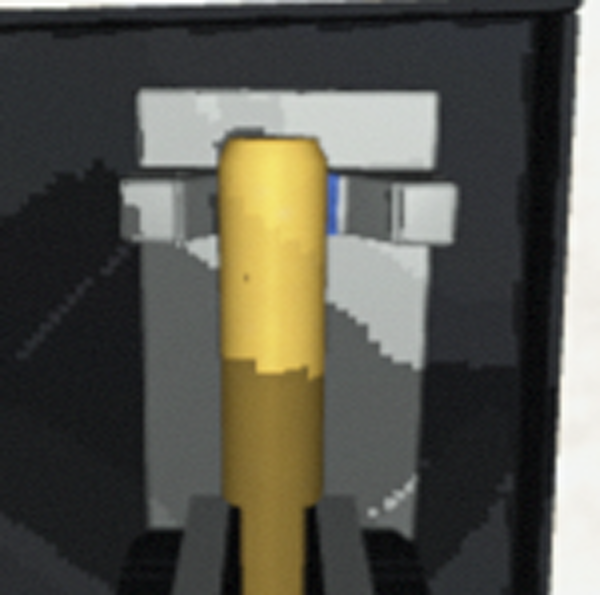

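```bash
python3 - <<'E'
from h import *
p=dict(np.load('w20.npz'))
A=lambda c:np.array(c)/np.array([4,3.5])+[250,90]
print('saddle far', onz(A([(288.5,187),(289,240)]),'wrist',.036,p))
print('plate far corners (z guess 7mm)', onz(A([(138,90),(439,92)]),'wrist',.007,p))
print('pen tip', onz(A([(273,150)]),'wrist',.100,p))
a=np.radians(-6.5);d=np.array([np.cos(a),np.sin(a)])
print('expected saddle far',np.array([.492,-.3677])+45*d/1000, 'plate far end',np.array([.492,-.3677])+67*d/1000,'pen tip',np.array([.4923,-.3656])+62.5*d/1000)
to(.492,-.368,.041,-6.5)
E
```

```text
saddle far [[ 0.54125257 -0.37351582  0.036     ]
 [ 0.5312822  -0.37259794  0.036     ]]
plate far corners (z guess 7mm) [[ 0.56100123 -0.34798094  0.007     ]
 [ 0.55481844 -0.40305124  0.007     ]]
pen tip [[ 0.55308317 -0.37226882  0.1       ]]
expected saddle far [ 0.53671073 -0.37279414] plate far end [ 0.55856931 -0.37528462] pen tip [ 0.55439824 -0.3726752 ]
row [-1.7  1.  63.4] [ 0.1 -0.1  0.5] rows 1.5 t 21.47 at [ 0.4938 -0.3671  0.1044] yaw -6.0 w 0.0079 F [-0.   0.5  0.5]
```

```bash
python3 -m creep '[-1,1,40,0,0,0.5,0,-1,1,40,0,0,0.5,0,-1,1,40,0,0,0.5,0,-1,1,40,0,0,0.5,0]'; python3 - <<'E'
from h import *
to(.492,-.368,.041,-6.5)
E
```

```text
clock: 21.8
eef_pos: [0.4927, -0.3679, 0.0652]
ee_rot: [3.135, -0.178, 0.002]
contact_force: [-0.9, -0.8, 0.3]
gripper_width: 0.0079
row [-0.7  0.1 24.2] [ 0.1 -0.1  0. ] rows 0.6 t 21.8 at [ 0.4927 -0.3679  0.0652] yaw -6.5 w 0.0079 F [-0.9 -0.8  0.3]
```

```bash
python3 -m creep '[-0.7,0,12,0,0,0,0,-0.7,0,20,0,0,0,0,-0.7,0,24,0,0,0,0,-0.7,0,24,0,0,0,0,-0.7,0,24,0,0,0,0]'; python3 - <<'E'
from h import *
to(.492,-.368,.041,-6.5)
E
```

```text
clock: 22.22
eef_pos: [0.4916, -0.3676, 0.0416]
ee_rot: [3.136, -0.178, 0.001]
contact_force: [-2.1, 1.2, 9.7]
gripper_width: 0.0078
row [0.5 0.3 0.6] [ 0.1 -0.1  0. ] rows 0.0 t 22.22 at [ 0.4916 -0.3676  0.0416] yaw -6.5 w 0.0078 F [-2.1  1.2  9.7]
```

```bash
python3 -m creep '[0,0,0,0,0,0,0.35,0,0,0,0,0,0,0.35,0,0,0,0,0,0,0.35,0,0,-10,0,0,0,0.35,0,0,-40,0,0,0,0.4,0,0,-80,0,0,0,0.6,0,0,-120,0,0,0,1]'; python3 - <<'E'
from h import *
to(.42,-.33,.2,-6.5)
shot('w21')
E
```

```text
clock: 22.8
eef_pos: [0.4906, -0.3666, 0.16]
ee_rot: [-3.134, 0.178, 0.004]
contact_force: [0.9, -1.4, 0.2]
gripper_width: 0.0574
row [-74.4 -28.5 -39.7] [-0.1  0.1 -0. ] rows 2.1 t 22.8 at [ 0.4906 -0.3666  0.16  ] yaw -6.5 w 0.0574 F [ 0.9 -1.4  0.2]
```

View pics/w21.png

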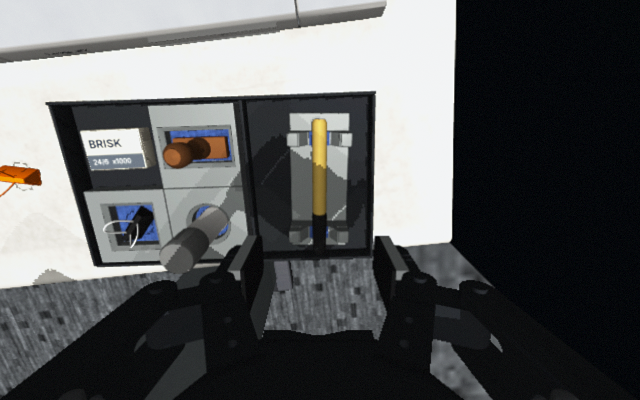

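```bash
python3 -m creep '[-74,-60,-60,0,0,0,1,-74,-60,-60,0,0,0,1,-74,-60,-60,0,0,0,1,-74,-60,-60,0,0,0,1]'; python3 - <<'E'
from h import *
im,p=shot('w22')
cv2.imwrite('pics/w22c.png',cv2.resize(im[20:220,230:460,::-1],None,fx=3.2,fy=3,interpolation=cv2.INTER_CUBIC))
cv2.imwrite('pics/w22.png',im[:,:,::-1])
shot('s22','side')
E
```

```text
clock: 23.18
eef_pos: [0.4218, -0.2957, 0.2222]
ee_rot: [-3.136, 0.177, 0.001]
contact_force: [-0.4, 0.6, -1.1]
gripper_width: 0.0855
```

View pics/w22.png

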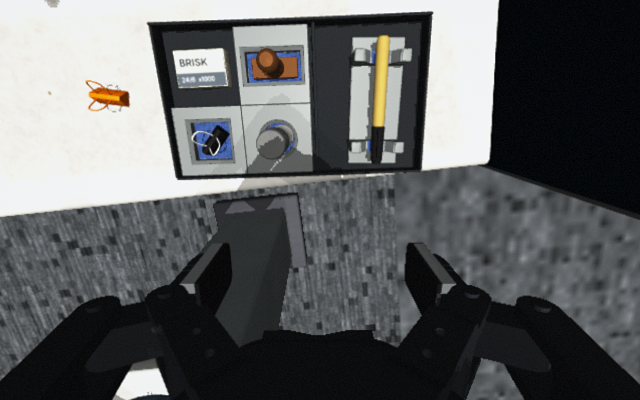

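View pics/s22.png

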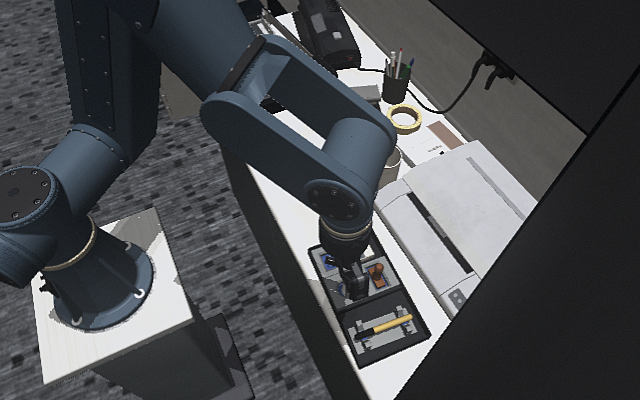

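```bash
python3 - <<'E'
from h import *
s=cv2.imread('pics/s22.png')
a=cv2.resize(s[300:370,335:440],(560,373),interpolation=cv2.INTER_CUBIC)
cv2.imwrite('pics/s22c.png',a)
E
```

```text
(no output)
```

View pics/w22c.png

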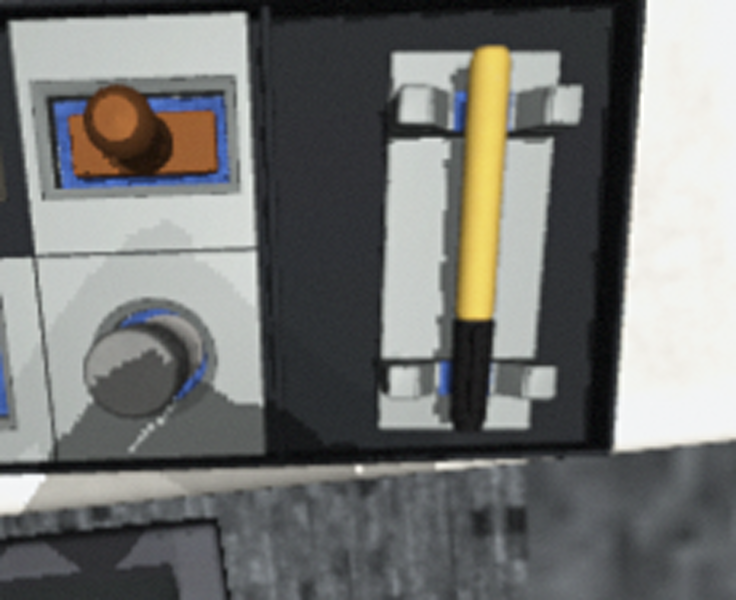

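View pics/s22c.png

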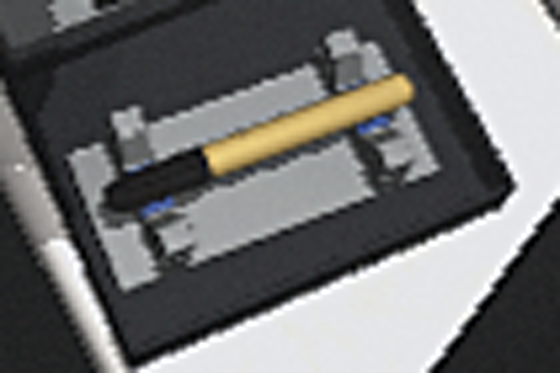

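```bash
python3 - <<'E'
from h import *
p=dict(np.load('w22.npz'))
A=lambda c:np.array(c)/np.array([3.2,3])+[230,20]
e=onz(A([(490,46),(468,430)]),'wrist',.031,p)[:,:2]
s=onz(A([(418,103),(564,104),(406,381),(541,382)]),'wrist',.036,p)[:,:2]
print(e,np.linalg.norm(e[0]-e[1]),'pen mid',e.mean(0),'rest mid',s.mean(0))
d=e[0]-e[1]; f=s[:2].mean(0)-s[2:].mean(0); print(np.degrees([np.arctan2(d[1],d[0]),np.arctan2(f[1],f[0])]))
E
```

```text
[[ 0.55433916 -0.37478011]
 [ 0.42890272 -0.361225  ]] 0.12616671951658417 pen mid [ 0.49162094 -0.36800255] rest mid [ 0.49184181 -0.36814489]
[-6.16765264 -6.42508539]
```

```bash
python3 - <<'E'
from workcell import manip
s=manip.sense(); print(s['clock'],s['contact_force'].round(1),s['joint_velocities'].round(3)); print(manip.sign_off())
E
```

```text
23.2833 [ 0.1  0.6 -0.2] [-0.004  0.048 -0.038 -0.    -0.01   0.001]
the job is handed in; nothing more can be done
None
```

The tray is complete and the job is handed in at 23.3 s of the 96 s allowed. I placed the items in the order asked: glue stick upright in the round well, stamp standing in the long slot, large black clip in the square pocket, and yellow highlighter in both pen-rest notches.

**Last checks:**
- **Highlighter:** in the last wrist picture its middle measured within about 0.3 mm of the pen rest's, and its angle within 0.3°.
- **Glue stick, stamp and clip:** all three looked seated, with the blue floor showing round them.
- **Robot:** the gripper was open and clear, and the force reading was near zero.
- **Forces:** the highest I read when setting anything down was about 12 N. I only read the force at the end of each move.

**Not fully checked:**
- **Small clip and grey highlighter:** I never touched either. I last saw both in place in the wrist picture just after lifting the yellow highlighter.
- **Clip release:** I felt almost no contact force when setting the clip down (0.8 N), so I judged that one by height and picture.

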